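Clamp the heat sink to the gauge's set force

TASK

Set the larger loose finned heat sink down, without dropping it, fins up, on the bed of the small bench vice, long way between the two jaws, and let go of it. Then turn the crank clockwise (seen from above) until the sprung brass tab in the gauge housing pops up, which shows the set clamping force, and stop there without tightening noticeably further. Leave the heat sink clamped with the tab out, let go of the crank, and do not shift the other loose things.

Things in the scene. Friction and masses are not known exactly. Their poses are not given: they have to be found in the camera images.
- vice: Grey bench vice bolted down, 262 mm long (x), bed 44 mm wide (y), bed top 18 mm above the table. Origin on the table under the middle of the seat; +x points to the crank end (the robot's left). Gauge housing at x -97 to -53 mm (top at 50 mm), drive head with the crank at x 97 to 147 mm (top at 58 mm). Tall fixed black lamps, 0.3 m and more, stand left of the crank: keep the arm clear or above.
- seat (a point): Point on top of the bed at the middle of the seat, axes as the vice's. The bed is flat from the gauge jaw's face (x -30 mm) to the driven jaw's face. Both jaws are 44 mm wide, their tops 28.5 mm above the bed.
- jaw: Driven steel jaw. Its origin lies in the plane of its clamping face, at table height on the vice's centre line; axes as the vice's. Turning the crank clockwise from above moves it towards -x (towards the gauge jaw). At the start the faces stand about 66 to 74 mm apart. It stays where the crank leaves it.
- crank_axis (a point): Point on the crank's vertical axis, at the height of the handle's middle (90 mm above the table). Fixed to the vice, 122 mm from its origin along +x. Several radians of clockwise turning are needed (about 0.5 to 1.0 turn; the crank has room for that), first against a steady light friction of about 5 N at the handle, then stiffer by about 3 N as the jaws bear on the heat sink.
- crank_handle (a point): The crank's handle: an upright black sleeve 14 to 18 mm in diameter, 45 mm from the crank's axis, that spins freely on its pin, so it can be held from above and carried round a level circle with the hand's direction unchanged. The point is on its axis at mid-height, 90 mm above the table; the sleeve spans 69 to 111 mm above the table, over the crank's flat arm (61 to 68 mm).
- tab_top (a point): Middle of the top of the brass indicator tab (6 x 18 mm) in the gauge housing's top face, 75 mm from the vice's origin along -x. Flush (51 mm above the table) until the set force of about 44 N between the jaws is reached, then it snaps 11 mm up and stays out.
- heat_sink: Larger loose aluminium heat sink, 50 (x) x 60 (y) x 28 mm (z), fins up, 92 g. Origin at the centre of its underside. Its y (60 mm) goes along the vice's x; it can be taken across its 50 mm width and may go in either way round. The vice's squeeze must stay below 56 N; turning the crank about 0.4 rad past the tab's snap reaches that.
- small_sink: Bystander: smaller aluminium heat sink 45 x 45 x 18 mm, origin at the centre of its underside. Leave alone.
- tape_red: Bystander: roll of red tape, 62 mm across, 21 mm high, origin at the centre of its underside. Leave alone.
- solder_spool: Bystander: spool of solder 55 x 78 x 36 mm, origin at the centre of its underside. Leave alone.
Things that resemble listed ones, but are neither listed nor needed, are in the scene too. What is shaped like the heat_sink but purple is not meant.

How it is judged:
By the outcome, as a careful person would: the job done as asked, in the order asked, and still so for the second after the job is handed in, with the robot touching nothing.
It also fails if it takes over 66 s, if anything falls off the work surface, if the arm or the gripper's body presses on something with over 40 N, if the wrist force passes 120 N, or if a joint passes its speed limit or range.

ROBOT

A 6-joint arm with a two-finger parallel gripper is mounted at the origin on a cart in front of the work surface, level with it; the furniture and walls round the work are solid. World frame = base frame: x ahead of the robot, y to its left, z up, the work surface at z = 0. Lengths are in m, angles in rad, forces in N, time in s.
With the tool pointing down it reaches from about 0.25 to 0.725 m from the base axis. Payload 4 kg.
Tool frame: the origin (TCP) lies on the centre line of the jaws, within the pads' length; the fingertips stand 25 mm ahead of it and the grasp point (between the pads) lies 6 mm ahead of it; z points along the fingers, x is the direction in which the jaws open and shut, and the axes are right-handed (so a half turn about z gives the same grasp; the last joint's range is limited). The gripper opens to 85 mm and grips with 20 to 120 N. Pads are 22 mm wide; open, the fingers measure 114 mm over their backs; the gripper's body (76 mm by 85 mm) begins 54 mm behind the grasp point. The pads swing forward as they close: fully open they stand 13 mm farther back than shut.
Start: joints at [-1.228, 0.241, 0.005, 1.335, 0, 1.571], TCP at [0.168, -0.471, 0.221] pointing down, gripper open.
Joint ranges: [-2.72, 2.72], [-1.05, 1.87], [-1.09, 1.28], [-1.99, 2.15], [-1.42, 1.44], [-3.14, 3.14]. Speed limits (rad/s): [2.79, 2.79, 3.14, 3.14, 3.14, 3.14].

INTERFACE

Orientations are given as a unit quaternion [x, y, z, w].
In Python, from workcell import bot, imaging, order gives the robot as it stands.
- The arm moves only by the tool carry_out, never from a script. Its argument "moves" is a list of rows, each a list of 5 numbers: the shift along the tool's x, y, z scaled (see below), then the turn about the tool's z scaled (see below), then the opening, from -1 (shut) to 1 (fully open). In form: [[tx, ty, tz, roll, hand], ...]. A call has 1 to 20 rows; each row is the pose to reach, as a shift and turn from the pose commanded when the call began, along the tool's axes at that moment; what a row does not reach only later rows make up. The controller multiplies each number of a shift by 0.1 m and each number of a turn by 90 degrees. A row lasts 1/10 s, in which the tool goes at most 50 mm and 8.59 degrees, less where a joint would pass 70% of its speed; a pose out of reach is approached as far as the arm can. A call with a number of a shift or a turn outside -1 to 1 is refused whole. A call with a gripper value outside its range is refused whole. The fingers move at their own pace and stop on an object; the grip force is fixed at half the most. Time passes only in rows, so rows that repeat a pose let the fingers close. It gives the time, the measured TCP pose, the force and the opening at its end, in the units of the state.
- bot.get_obs(): the state, without advancing time (a new reading comes with each control period).
- imaging.camera(name): name is "side" or "top" or "wrist"; returns the picture (384x512x3 uint8, red, green, blue); there is no depth.
- imaging.camera_model(name): a dict with "fovy" (degrees; the focal length in pixels is half the picture's height over the tangent of half this angle, whatever the lens; pixels are square), "cx", "cy" (the principal point, pixels), "dist" ([k1, k2, p1, p2, k3] as OpenCV has them; the pictures are not rectified), "eye" and "rotation" of the camera in the world. Camera axes: x right, y up, looking along -z (the intrinsics and any distortion apply to the point x, -y, -z); pixel columns grow to the right and rows downward; lengths in m; the calibration is good to about 2 mm. A picture is of the moment at which its call begins: read the wrist's pose just before it. camera_model takes no time and is no camera call; for the wrist camera it gives the pose at the moment of the call.
- order.job_done(): hands the job in, once; it reports no verdict.
The state is a dict: "clock": time; "joint_pos": joint angles; "joint_vel": joint speeds; "tau": joint torques, N m; "eef_pos": TCP position; "tool_rot": TCP orientation; "ft_force": force on the tool from outside, world axes, zero at the start; "ft_torque": the same for the moment, N m; "grip_width": finger opening in m.
Only numpy, scipy, OpenCV 4.12 (cv2) and the standard library are available. Lean on these libraries where they do the work, as an engineer would, in place of code of your own. Each camera call takes 0.05 s, during which the arm holds its last target.

## Working session

There is one attempt and no reset: what is moved stays moved. The work goes in short steps, Python scripts to look and compute and a tool call to move; the robot and the scene stay as the last step left them, time stands still between calls to the robot, and variables do not carry over. Pictures are saved under pics/ and viewed, and the job is handed in when it is done.

Besides the shell and the picture viewer there is one more tool, called after ">>>" in YAML: its name, and indented under it one key for each argument. carry_out: Moves the arm, as the interface text tells. Its arguments: {"type":"object","properties":{"moves":{"type":"array","items":{"type":"array","items":{"type":"number","minimum":-1,"maximum":1}}}},"required":["moves"]}

```bash
mkdir -p pics; ls
python3 - <<'E'
from workcell import bot, imaging, order
import cv2
o=bot.get_obs()
print(o)
for n in ["side","top","wrist"]:
    m=imaging.camera_model(n);print(n,m)
    cv2.imwrite(f"pics/{n}0.png",imaging.camera(n)[:,:,::-1])
E
```

```text
pics
{'clock': 0.0, 'joint_pos': array([-1.22800021e+00,  2.41434408e-01,  3.69808763e-03,  1.33516056e+00,
        1.20849894e-06,  1.57078431e+00]), 'joint_vel': array([-0.00168756, -0.00057348,  0.00109267, -0.00093965, -0.00079221,
        0.00127167]), 'tau': array([-1.79623541e-03, -3.72317898e+01,  2.52409297e+01,  1.71351002e-02,
       -1.47841424e-04, -2.95154386e-06]), 'eef_pos': array([ 0.16784221, -0.4702953 ,  0.21979228]), 'tool_rot': array([ 8.17352947e-01, -5.76136319e-01, -8.58092661e-04, -6.05607668e-04]), 'ft_force': array([ 0.04328674, -0.43414021, -0.56571338]), 'ft_torque': array([-0.01366642,  0.01177249,  0.0144109 ]), 'grip_width': 0.08546721693929417}
side {'fovy': 46.503403608896654, 'cx': 259.2025249968532, 'cy': 193.73437739942153, 'dist': array([-0.15456805,  0.        ,  0.        ,  0.        ,  0.        ]), 'eye': array([ 0.34433774, -1.07407469,  0.52922492]), 'rotation': array([ 0.54372494, -0.05966553, -0.08118763,  0.83319373])}
top {'fovy': 53.43411919788877, 'cx': 266.0759692962267, 'cy': 198.16966037055957, 'dist': array([-0.08167255,  0.        ,  0.        ,  0.        ,  0.        ]), 'eye': array([ 0.4492284 , -0.09960845,  0.90986325]), 'rotation': array([-0.05585619,  0.03403931,  0.70982541, -0.70133394])}
wrist {'fovy': 71.4390986844016, 'cx': 257.43444415515546, 'cy': 192.16150931156878, 'dist': array([-0.04070385,  0.        ,  0.        ,  0.        ,  0.        ]), 'eye': array([ 0.24734584, -0.44274855,  0.37442291]), 'rotation': array([-0.13311347,  0.09414948, -0.56778143,  0.80687107])}
```

View pics/top0.png

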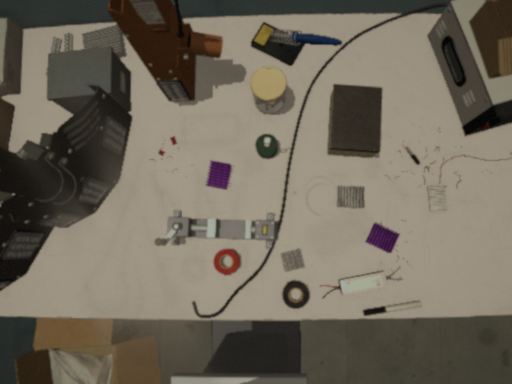

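View pics/side0.png

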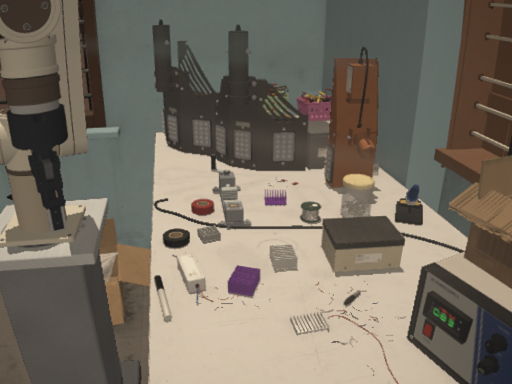

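View pics/wrist0.png

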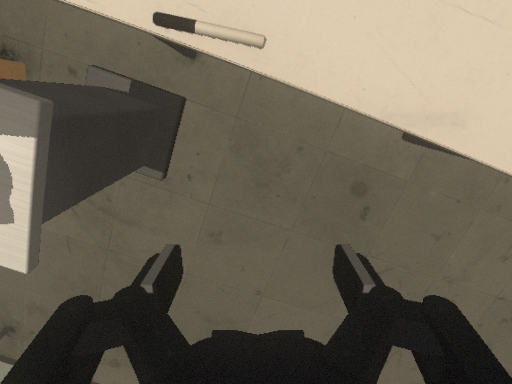

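```bash
cat > h.py <<'E'
import numpy as np, cv2
from scipy.spatial.transform import Rotation as R
def cal(m):
    f=192/np.tan(np.radians(m["fovy"])/2)
    return np.array([[f,0,m["cx"]],[0,f,m["cy"]],[0,0,1]]),np.array(m["dist"]),np.array(m["eye"]),R.from_quat(m["rotation"])
def ray(m,px):
    K,d,e,r=cal(m)
    u=cv2.undistortPoints(np.array(px,float).reshape(-1,1,2),K,d).reshape(-1,2)
    return e,r.apply(np.c_[u[:,0],-u[:,1],-np.ones(len(u))])
def onz(m,px,z):
    e,v=ray(m,px); return e+v*((z-e[2])/v[:,2])[:,None]
def proj(m,P):
    K,d,e,r=cal(m); q=r.inv().apply(np.atleast_2d(P)-e)*[1,-1,-1]
    return cv2.projectPoints(q,np.zeros(3),np.zeros(3),K,d)[0].reshape(-1,2)
E
python3 - <<'E'
from workcell import imaging
import cv2
from h import *
t=cv2.imread("pics/top0.png"); s=cv2.imread("pics/side0.png")
cv2.imwrite("pics/top0a.png",cv2.resize(t[165:290,140:380],None,fx=3.3,fy=3.3,interpolation=cv2.INTER_CUBIC))
cv2.imwrite("pics/side0a.png",cv2.resize(s[150:300,150:320],None,fx=4,fy=4,interpolation=cv2.INTER_CUBIC))
m=imaging.camera_model("top")
print(onz(m,[[351,197],[437,197],[292,260],[351,197]],0.02).round(3))
print(onz(m,[[178,231],[270,231]],0.05).round(3))
E
```

```text
[[ 0.563 -0.272  0.02 ]
 [ 0.56  -0.476  0.02 ]
 [ 0.419 -0.131  0.02 ]
 [ 0.563 -0.272  0.02 ]]
[[ 0.487  0.128  0.05 ]
 [ 0.485 -0.082  0.05 ]]
```

View pics/top0a.png

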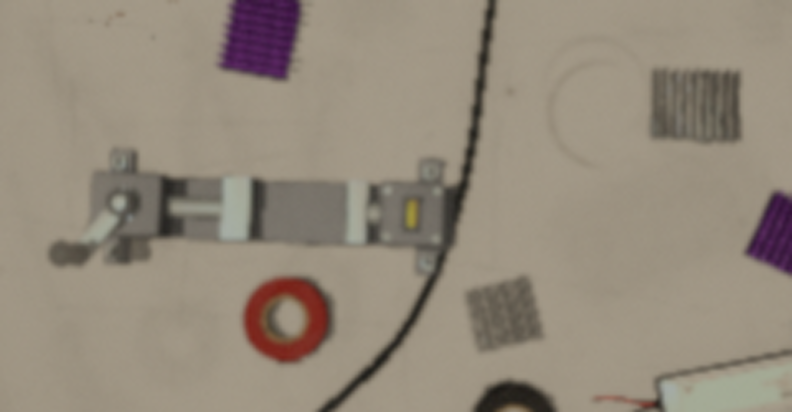

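View pics/side0a.png

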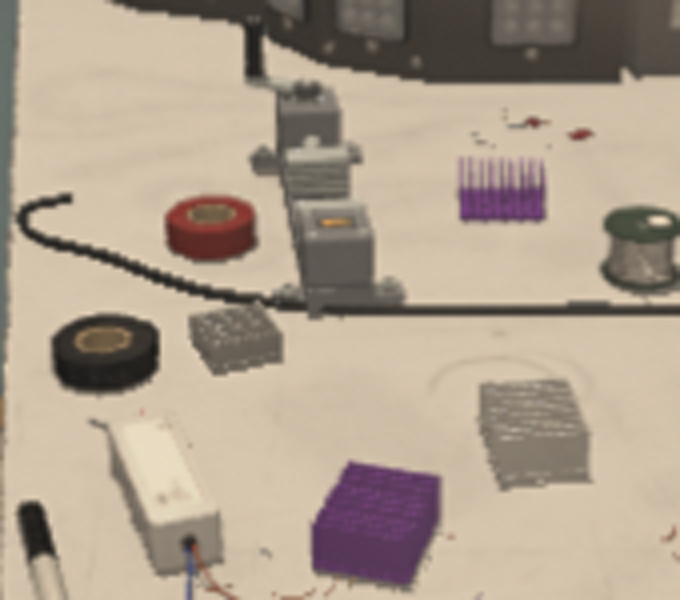

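>>> carry_out:
  moves:
    - [-0.1,-1,0,-0.78,1]
    - [-0.1,-1,0,-0.78,1]
    - [-0.1,-1,0,-0.78,1]
    - [-0.1,-1,0,-0.78,1]
    - [-0.1,-1,0,-0.78,1]
    - [-0.1,-1,0,-0.78,1]
    - [-0.1,-1,0,-0.78,1]
    - [-0.1,-1,0,-0.78,1]
    - [-0.1,-1,0,-0.78,1]

```text
clock: 1.05
eef_pos: [0.2588, -0.4277, 0.2203]
tool_rot: [1.0, -0.001, -0.0, -0.0]
ft_force: [-1.0, -0.1, 0.1]
grip_width: 0.0853
```

Run:
```python
from h import *
import cv2
from workcell import imaging
m=imaging.camera_model("top")
# lamps edges, vice features
t=cv2.imread("pics/top0.png")
cv2.imwrite("pics/top0b.png",cv2.resize(t[195:275,145:290],None,fx=5.5,fy=5.5,interpolation=cv2.INTER_CUBIC))
cv2.imwrite("pics/top0c.png",cv2.resize(t[175:220,325:380],None,fx=12,fy=12,interpolation=cv2.INTER_CUBIC))
print(onz(m,[[130,150],[90,200],[40,250],[30,290]],0.0).round(3))
```

```text
[[0.692 0.268 0.   ]
 [0.567 0.366 0.   ]
 [0.444 0.492 0.   ]
 [0.345 0.515 0.   ]]
```

View pics/top0b.png

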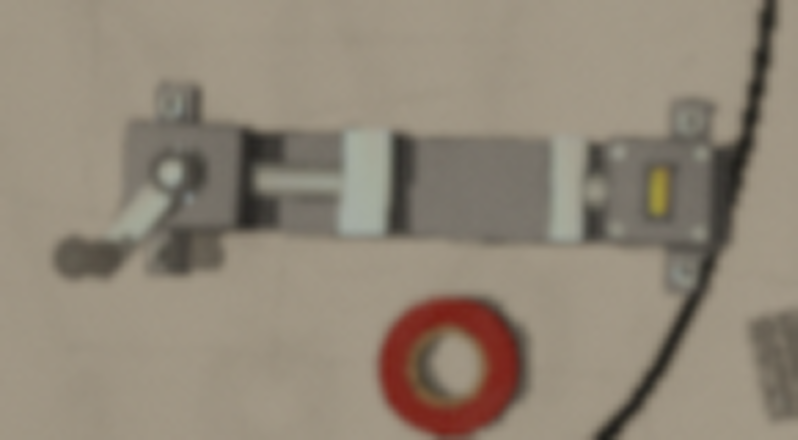

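View pics/top0c.png

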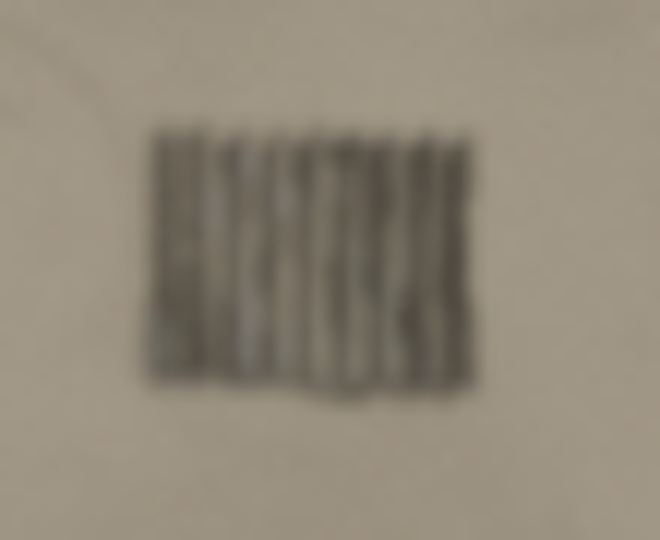

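>>> carry_out:
  moves:
    - [0.5,-0.25,0,0,1]
    - [1,-0.5,0,0,1]
    - [1,-0.5,0,0,1]

```text
clock: 1.35
eef_pos: [0.3622, -0.3763, 0.2204]
tool_rot: [1.0, -0.001, 0.001, -0.0]
ft_force: [-0.2, -0.9, 0.5]
grip_width: 0.0853
```

>>> carry_out:
  moves:
    - [0.5,-0.25,0,0,1]
    - [1,-0.5,0,0,1]
    - [1,-0.5,0,0,1]
    - [1,-0.5,0,0,1]
    - [1,-0.5,0,0,1]

```text
clock: 1.85
eef_pos: [0.4582, -0.3287, 0.2203]
tool_rot: [1.0, -0.002, -0.001, -0.0]
ft_force: [-0.3, 0.6, 0.4]
grip_width: 0.0853
```

Run:
```python
from h import *
from workcell import bot,imaging
o=bot.get_obs();print(o["eef_pos"],o["tool_rot"],o["ft_force"])
m=imaging.camera_model("wrist");print(m)
w=imaging.camera("wrist")[:,:,::-1].copy();cv2.imwrite("pics/w1.png",w)
mt=imaging.camera_model("top")
print(onz(mt,[[337.5,186],[364.3,186]],[.028]).round(4),onz(mt,[[337.5,207.3],[364.3,207.3]],0).round(4))
```

```text
[ 0.45818714 -0.32867466  0.22034886] [ 9.99997916e-01 -1.88947603e-03 -7.69714166e-04 -7.98485946e-05] [-0.29981586  0.56837551  0.41177748]
{'fovy': 71.4390986844016, 'cx': 257.43444415515546, 'cy': 192.16150931156878, 'dist': array([-0.04070385,  0.        ,  0.        ,  0.        ,  0.        ]), 'eye': array([ 0.4598023 , -0.24560269,  0.37487064]), 'rotation': array([-1.63829625e-01,  2.77871257e-04, -1.11672449e-03,  9.86487977e-01])}
[[ 0.5885 -0.24    0.028 ]
 [ 0.5877 -0.3026  0.028 ]] [[ 0.5414 -0.2427  0.    ]
 [ 0.5405 -0.3069  0.    ]]
```

View pics/w1.png

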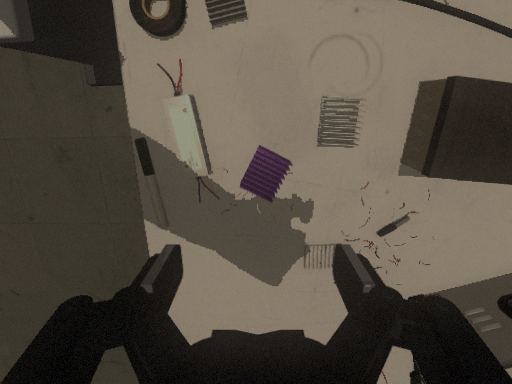

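Run:
```python
from h import *
w=cv2.imread("pics/w1.png")
cv2.imwrite("pics/w1a.png",cv2.resize(w[85:160,300:375],None,fx=8,fy=8,interpolation=cv2.INTER_CUBIC))
```

```text
(no output)
```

View pics/w1a.png

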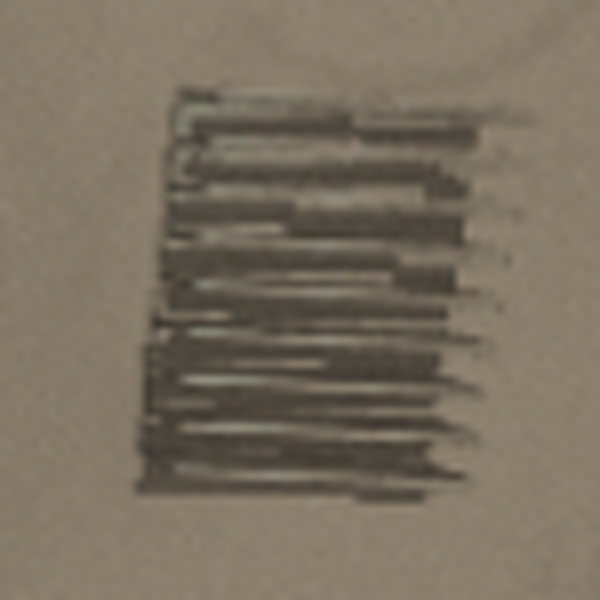

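Run:
```python
from h import *
from workcell import imaging
m=imaging.camera_model("wrist")
print(onz(m,[[321.5,96.3],[317.5,146.5]],0).round(4));print(onz(m,[[366,99.8],[358.8,144.8]],.028).round(4))
```

```text
[[ 0.5448 -0.2395  0.    ]
 [ 0.5438 -0.3065  0.    ]]
[[ 0.5943 -0.2438  0.028 ]
 [ 0.5915 -0.2997  0.028 ]]
```

>>> carry_out:
  moves:
    - [0.5,-0.3,0.3,0,1]
    - [1,-0.57,0.7,0.015,1]
    - [1,-0.57,1,0.015,1]
    - [1,-0.57,1,0.015,1]
    - [1,-0.57,1,0.015,1]

```text
clock: 2.4
eef_pos: [0.5571, -0.2719, 0.1188]
tool_rot: [1.0, -0.014, -0.002, -0.001]
ft_force: [0.1, 0.7, 0.6]
grip_width: 0.0855
```

Run:
```python
from h import *
from workcell import bot,imaging
o=bot.get_obs();print(o["eef_pos"],o["tool_rot"],o["ft_force"])
m=imaging.camera_model("wrist")
w=imaging.camera("wrist")[:,:,::-1].copy();cv2.imwrite("pics/w2.png",w)
print(m["eye"],proj(m,[[.567,-.272,.028],[.542,-.242,.028],[.592,-.242,.028],[.592,-.302,.028],[.542,-.302,.028]]))
```

```text
[ 0.55708403 -0.27186267  0.11878555] [ 9.99901962e-01 -1.37633655e-02 -2.44066181e-03 -8.23860505e-04] [0.10931514 0.70034625 0.57767496]
[ 0.56118787 -0.18905059  0.27343976] [[266.52350873 191.51926624]
 [239.31323787 161.77442507]
 [292.79800787 160.46316448]
 [291.81108311 219.17996086]
 [242.15895753 220.30075298]]
```

View pics/w2.png

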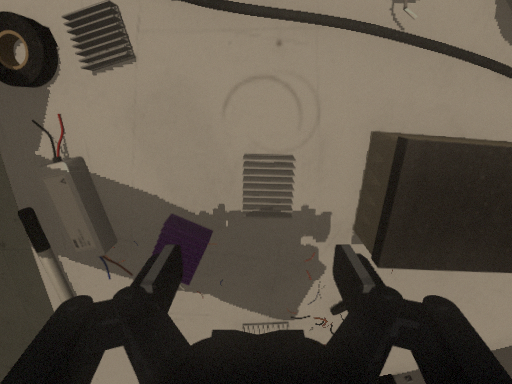

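Run:
```python
from h import *
from workcell import bot,imaging
m=imaging.camera_model("wrist")
print(onz(m,[[243,217],[292,217],[295,154]],.028).round(4));print(onz(m,[[243,154],[295,154]],0).round(4))
w=cv2.imread("pics/w2.png")
cv2.imwrite("pics/w2a.png",cv2.resize(w[140:230,230:310],None,fx=6,fy=6,interpolation=cv2.INTER_CUBIC))
```

```text
[[ 0.544  -0.3005  0.028 ]
 [ 0.5936 -0.3018  0.028 ]
 [ 0.5954 -0.2376  0.028 ]]
[[ 0.5451 -0.2415  0.    ]
 [ 0.5992 -0.243   0.    ]]
```

View pics/w2a.png

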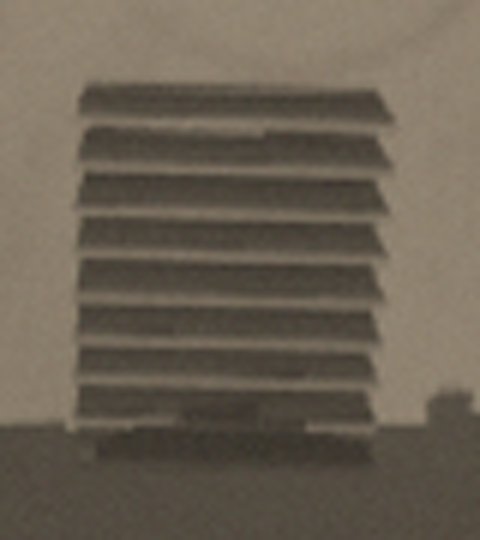

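>>> carry_out:
  moves:
    - [0.12,0,0.2,0,1]
    - [0.12,0,0.5,0,1]
    - [0.12,0,0.75,0,1]
    - [0.12,0,0.89,0,1]
    - [0.12,0,0.89,0,1]
    - [0.12,0,0.89,0,0]
    - [0.12,0,0.89,0,-0.5]
    - [0.12,0,0.89,0,-1]
    - [0.12,0,0.89,0,-1]
    - [0.12,0,0.89,0,-1]
    - [0.12,0,0.89,0,-1]
    - [0.12,0,0.89,0,-1]

```text
clock: 3.65
eef_pos: [0.5713, -0.2719, 0.0317]
tool_rot: [1.0, -0.013, -0.0, -0.0]
ft_force: [-0.4, 0.1, 0.0]
grip_width: 0.0004
```

Run:
```python
from h import *
from workcell import bot,imaging
o=bot.get_obs();print(o["eef_pos"],o["tool_rot"],o["ft_force"],o["grip_width"])
cv2.imwrite("pics/w3.png",imaging.camera("wrist")[:,:,::-1].copy())
```

```text
[ 0.57133377 -0.27193327  0.03168602] [ 9.99914482e-01 -1.30777434e-02 -4.00444140e-05 -1.45858483e-05] [-0.40221348  0.05872496  0.03961204] 0.0003523097496702676
```

View pics/w3.png

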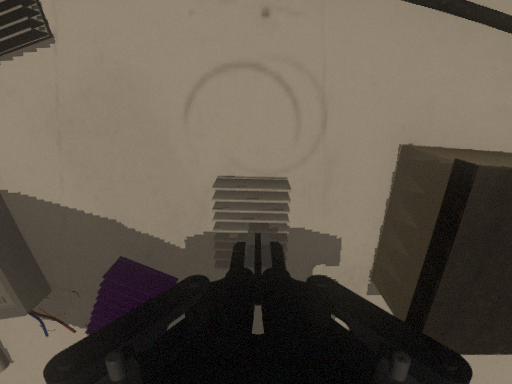

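Run:
```python
from h import *
from workcell import bot,imaging
m=imaging.camera_model("wrist")
print(m["eye"],proj(m,[[.5713,-.2719,.0317],[.5713,-.2719,.0067]]))
print(onz(m,[[213,178],[290,178]],0.0))
for n in["side","top"]:
    i=imaging.camera(n)[:,:,::-1]; print(n,proj(imaging.camera_model(n),[.5713,-.2719,.0067]))
    i=i[190:330,200:400] if n=="side" else i[140:260,270:430]
    cv2.imwrite(f"pics/{n}1.png",cv2.resize(i,None,fx=4,fy=4,interpolation=cv2.INTER_CUBIC))
```

```text
[ 0.5745603  -0.18888545  0.1861631 ] [[255.28219945 236.36087201]
 [255.49813155 220.10353067]]
[[ 0.54130552 -0.24082354  0.        ]
 [ 0.59706432 -0.24222779  0.        ]]
side [[284.84021195 260.2678058 ]]
top [[349.74920869 194.36346506]]
```

View pics/side1.png

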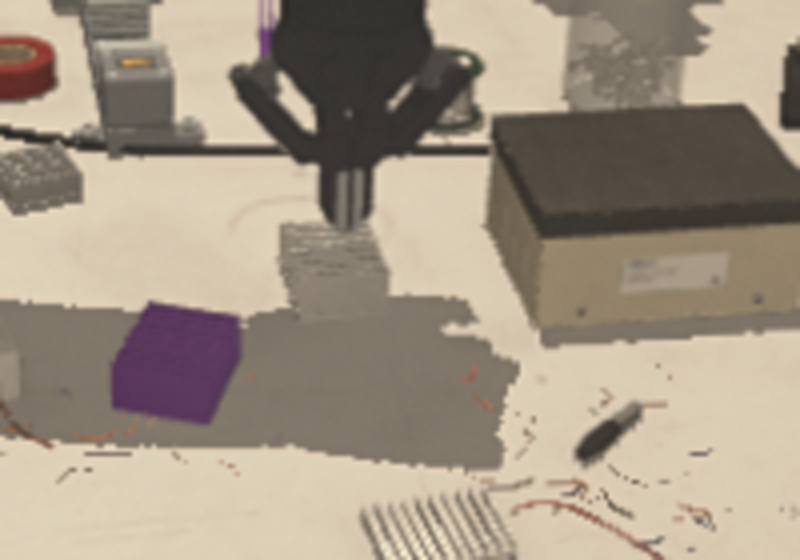

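View pics/top1.png

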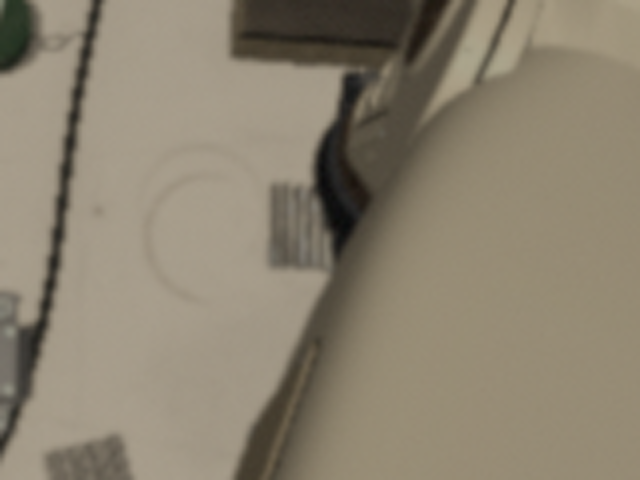

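Run:
```python
from h import *
from workcell import bot,imaging
w,s,t=[imaging.camera_model(n) for n in["wrist","side","top"]]
for a in [(257,233),(257,238)]:
  for b in[(286,246),(287,247.5)]:
    e1,v1=ray(w,[a]);e2,v2=ray(s,[b]);v1=v1[0];v2=v2[0]
    k=np.linalg.lstsq(np.c_[v1,-v2],e2-e1,rcond=None)[0];print((e1+k[0]*v1).round(4),(e2+k[1]*v2).round(4))
# sink corners in side view  (crop/4+offset)
c=np.array([[280,225],[372,224],[388,288],[385,290],[300,318],[387,312],[283,258]])/4+[200,190]
print(onz(s,c,.028).round(4));print(onz(s,c,0).round(4))
i=cv2.imread("pics/w3.png");cv2.imwrite("pics/w3a.png",cv2.resize(i[160:290,180:320],None,fx=4.5,fy=4.5,interpolation=cv2.INTER_CUBIC))
```

```text
[ 0.5726 -0.2657  0.0389] [ 0.5742 -0.2661  0.0391]
[ 0.5725 -0.2673  0.0359] [ 0.576  -0.2681  0.0363]
[ 0.5725 -0.2684  0.0405] [ 0.5735 -0.2686  0.0406]
[ 0.5724 -0.27    0.0375] [ 0.5753 -0.2706  0.0378]
[[ 0.5443 -0.2424  0.028 ]
 [ 0.5946 -0.2507  0.028 ]
 [ 0.5853 -0.3159  0.028 ]
 [ 0.5832 -0.3175  0.028 ]
 [ 0.5337 -0.3348  0.028 ]
 [ 0.5785 -0.3378  0.028 ]
 [ 0.5382 -0.2766  0.028 ]]
[[ 0.5555 -0.1959  0.    ]
 [ 0.6086 -0.2047  0.    ]
 [ 0.5987 -0.2736  0.    ]
 [ 0.5966 -0.2752  0.    ]
 [ 0.5443 -0.2935  0.    ]
 [ 0.5916 -0.2966  0.    ]
 [ 0.549  -0.2321  0.    ]]
```

View pics/w3a.png

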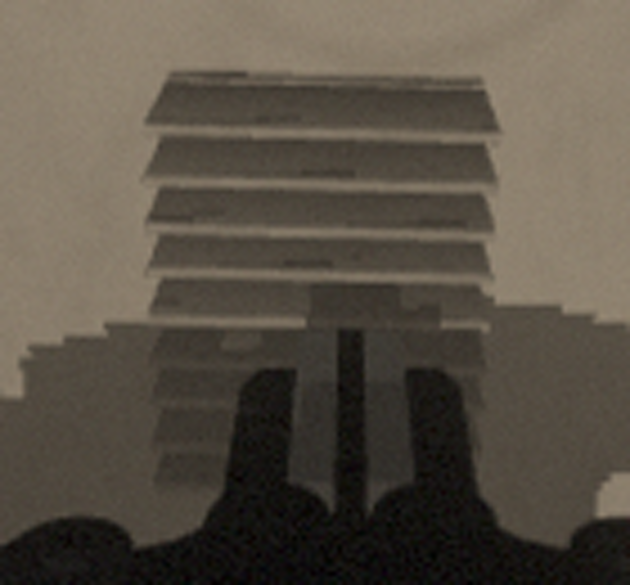

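>>> carry_out:
  moves:
    - [0,0,0,0,1]
    - [0,0,0,0,1]
    - [0,0,0,0,1]
    - [0,0,0,0,1]
    - [0,0,0,0,1]
    - [0,0,0,0,1]

```text
clock: 4.4
eef_pos: [0.5713, -0.272, 0.0317]
tool_rot: [1.0, -0.013, -0.0, -0.0]
ft_force: [1.1, 0.0, -0.3]
grip_width: 0.085
```

Run:
```python
from h import *
from workcell import bot,imaging
o=bot.get_obs();print(o["eef_pos"],o["joint_pos"],o["grip_width"],o["ft_force"])
m=imaging.camera_model("wrist")
print(onz(m,[[212,189.5],[291,189.5]],.028))
s=imaging.camera("side")[:,:,::-1];cv2.imwrite("pics/side2.png",cv2.resize(s[190:330,200:400],None,fx=4,fy=4,interpolation=cv2.INTER_CUBIC))
w=imaging.camera("wrist")[:,:,::-1];cv2.imwrite("pics/w4.png",w)
```

```text
[ 0.57127277 -0.27202779  0.03169679] [-4.44406655e-01  6.31840969e-01  1.00072161e-01  1.03910827e+00
 -5.56598820e-06  1.15274283e+00] 0.08503259708146055 [ 1.07172232  0.02326706 -0.2866545 ]
[[ 0.54510964 -0.24055478  0.028     ]
 [ 0.59444553 -0.24180547  0.028     ]]
```

View pics/side2.png

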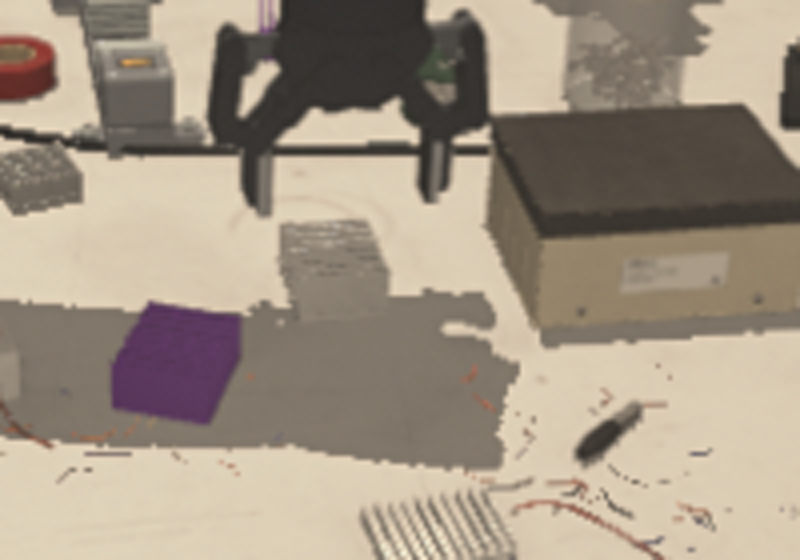

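View pics/w4.png

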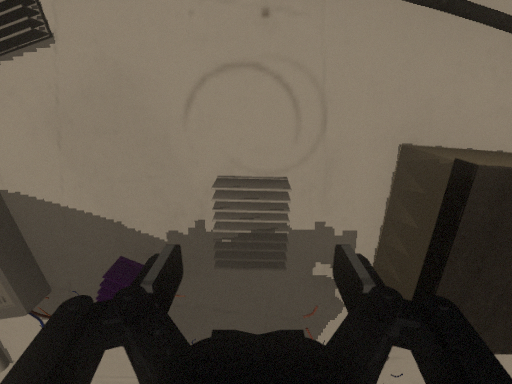

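>>> carry_out:
  moves:
    - [-0.015,0,0.1,0,1]
    - [-0.015,0,0.2,0,1]
    - [-0.015,0,0.2,0,1]
    - [-0.015,0,0.2,0,1]

```text
clock: 4.9
eef_pos: [0.5691, -0.2717, 0.0107]
tool_rot: [1.0, -0.013, -0.001, -0.0]
ft_force: [-0.1, -1.1, 0.0]
grip_width: 0.0855
```

Run:
```python
from h import *
from workcell import bot,imaging
o=bot.get_obs();print(o["eef_pos"],o["ft_force"])
s=imaging.camera("side")[:,:,::-1];cv2.imwrite("pics/side3.png",cv2.resize(s[210:300,230:350],None,fx=6,fy=6,interpolation=cv2.INTER_CUBIC))
```

```text
[ 0.56910464 -0.27165055  0.01069086] [-0.12916721 -1.0710417   0.04947081]
```

View pics/side3.png

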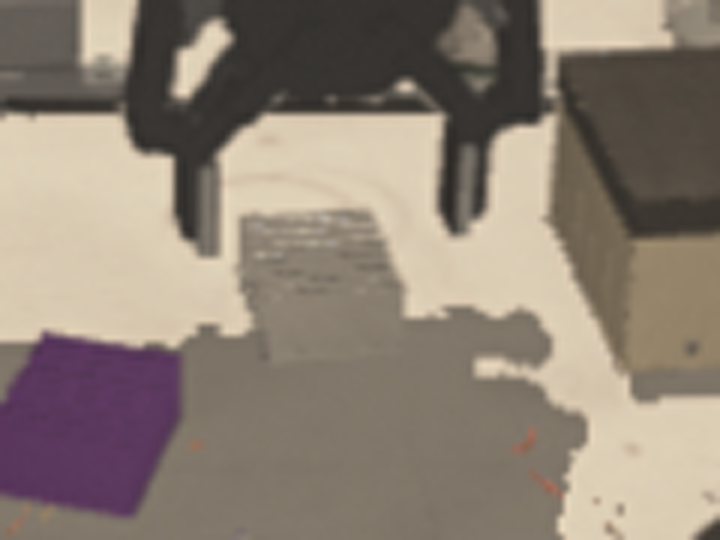

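Run:
```python
from h import *
from workcell import bot,imaging
s=imaging.camera_model("side")
e,v=ray(s,[[264.7,252.5],[306.3,249]])
for y in(-.283,-.272,-.261,-.25): print(y,(e+v*((y-e[1])/v[:,1])[:,None]).round(4).tolist())
i=cv2.imread("pics/w4.png");cv2.imwrite("pics/w4a.png",cv2.resize(i[225:345,120:400],None,fx=2.8,fy=2.8,interpolation=cv2.INTER_CUBIC))
```

```text
-0.283 [[0.5234, -0.283, 0.0384], [0.615, -0.283, 0.0368]]
-0.272 [[0.5259, -0.272, 0.0316], [0.6188, -0.272, 0.03]]
-0.261 [[0.5284, -0.261, 0.0248], [0.6225, -0.261, 0.0232]]
-0.25 [[0.5309, -0.25, 0.018], [0.6263, -0.25, 0.0163]]
```

View pics/w4a.png

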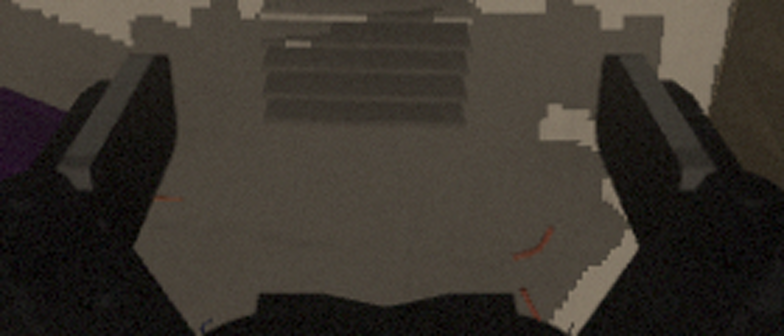

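Run:
```python
from h import *
from workcell import bot,imaging
w=imaging.camera_model("wrist")
K,d,e,r=cal(w)
px=[[180.7,244.6],[336.1,244.6],[182.5,271.4],[333,271.4]]
_,v=ray(w,px)
V=v
k=.085/np.linalg.norm(v[0]-v[1]);k2=.085/np.linalg.norm(v[2]-v[3])
P=e+v*np.array([k,k,k2,k2])[:,None]
print(bot.get_obs()["eef_pos"]);print((P-bot.get_obs()["eef_pos"]).round(4))
```

```text
[ 0.56957649 -0.2718753   0.01123823]
[[-0.0403  0.01    0.0263]
 [ 0.0446  0.0079  0.0264]
 [-0.0411 -0.0067  0.0273]
 [ 0.0439 -0.0088  0.0273]]
```

>>> carry_out:
  moves:
    - [0,0,0.1,0,1]
    - [0,0,0.21,0,1]
    - [0,0,0.21,0,1]
    - [0,0,0.21,0,1]

```text
clock: 5.35
eef_pos: [0.5692, -0.2716, -0.0102]
tool_rot: [1.0, -0.013, -0.001, -0.0]
ft_force: [-0.4, 0.4, 0.6]
grip_width: 0.0856
```

>>> carry_out:
  moves:
    - [0,0,0,0,0.5]
    - [0,0,0,0,0]
    - [0,0,0,0,-0.3]
    - [0,0,0,0,-0.6]
    - [0,0,0,0,-1]
    - [0,0,0,0,-1]
    - [0,0,0,0,-1]
    - [0,0,0,0,-1]

```text
clock: 6.15
eef_pos: [0.5704, -0.2723, -0.0086]
tool_rot: [1.0, -0.013, 0.001, 0.0]
ft_force: [0.2, 0.3, 5.5]
grip_width: 0.0486
```

Run:
```python
from h import *
from workcell import bot,imaging
o=bot.get_obs();print(o["eef_pos"],o["ft_force"])
s=imaging.camera("side")[:,:,::-1];cv2.imwrite("pics/side4.png",cv2.resize(s[210:300,230:350],None,fx=6,fy=6,interpolation=cv2.INTER_CUBIC))
```

```text
[ 0.5704002  -0.27227964 -0.00857976] [0.16109321 0.26676367 5.46901117]
```

View pics/side4.png

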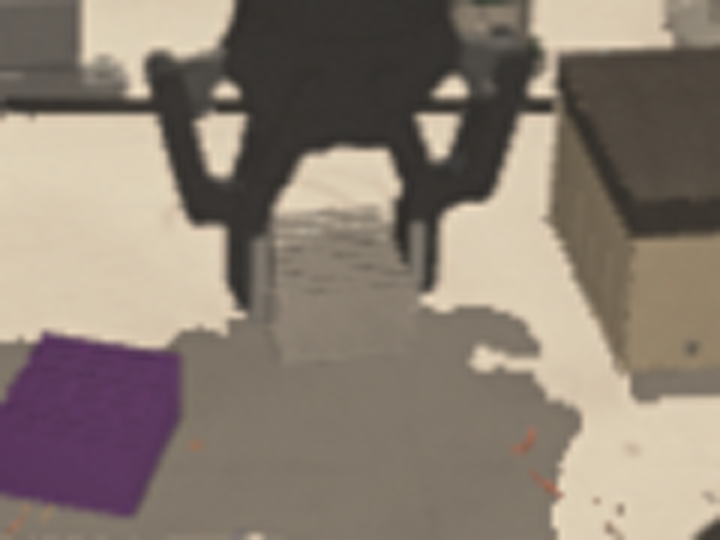

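>>> carry_out:
  moves:
    - [0,0,-0.2,0,-1]
    - [0,0,-0.6,0,-1]
    - [0,0,-1,0,-1]
    - [0,0,-1,0,-1]

```text
clock: 6.6
eef_pos: [0.5734, -0.2737, 0.0967]
tool_rot: [1.0, -0.013, 0.005, 0.002]
ft_force: [0.9, -1.8, -0.9]
grip_width: 0.0492
```

Run:
```python
from h import *
from workcell import bot,imaging
o=bot.get_obs();print(o["eef_pos"],o["ft_force"],o["grip_width"])
m=imaging.camera_model("top")
T=onz(m,[[264.5,229.9]],.051)[0]
for z in(.065,.075,.085):
    H=onz(m,[[176.3,226.3]],z)[0]; d=H-T; print(T,H,np.hypot(*d[:2]),np.degrees(np.arctan2(-d[0],d[1])))
c=np.array([[585,140],[555,240],[345,130],[393,236],[585,240],[393,130]])/5.5+[145,195]
print(onz(m,c,.0465).round(4))
cv2.imwrite("pics/side5.png",imaging.camera("side")[:,:,::-1])
cv2.imwrite("pics/w5.png",imaging.camera("wrist")[:,:,::-1])
```

```text
[ 0.57340378 -0.27365172  0.09672579] [ 0.85813179 -1.78756897 -0.93912735] 0.04921013692756712
[ 0.4874071  -0.06933326  0.051     ] [0.49677351 0.12786616 0.065     ] 0.19742173397209842 -2.719340464996753
[ 0.4874071  -0.06933326  0.051     ] [0.49621075 0.12517372 0.075     ] 0.19470610837201602 -2.5915156168089637
[ 0.4874071  -0.06933326  0.051     ] [0.495648   0.12248128 0.085     ] 0.1919914792754535 -2.4600753858669133
[[ 0.5093 -0.0395  0.0465]
 [ 0.4684 -0.027   0.0465]
 [ 0.5146  0.0603  0.0465]
 [ 0.4706  0.04    0.0465]
 [ 0.4682 -0.0393  0.0465]
 [ 0.5144  0.0402  0.0465]]
```

View pics/side5.png

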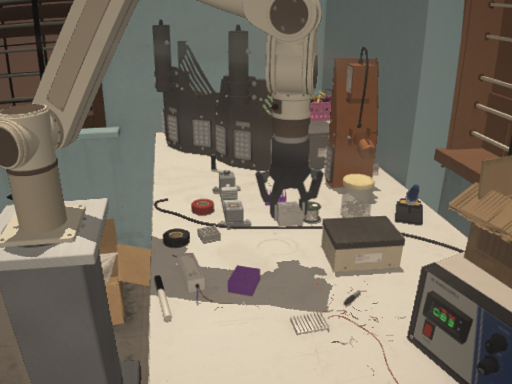

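View pics/w5.png

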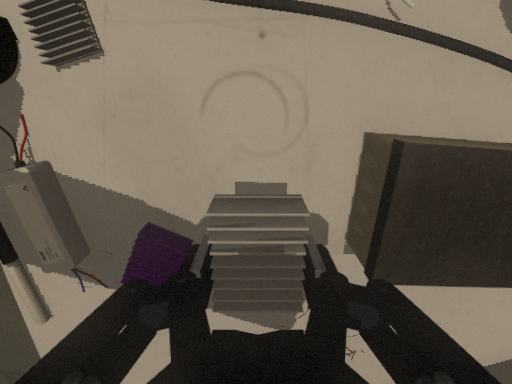

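>>> carry_out:
  moves:
    - [-0.1,-0.3,0,0,-1]
    - [-0.3,-0.7,0,0.012,-1]
    - [-0.4,-1,0,0.012,-1]
    - [-0.4,-1,0,0.012,-1]

```text
clock: 7.1
eef_pos: [0.5285, -0.1667, 0.088]
tool_rot: [1.0, -0.021, -0.004, -0.002]
ft_force: [-0.3, -0.7, -0.4]
grip_width: 0.0489
```

>>> carry_out:
  moves:
    - [-0.2,-0.3,0,0,-1]
    - [-0.4,-0.7,0,0,-1]
    - [-0.4,-0.9,0,0,-1]
    - [-0.4,-0.9,0,0,-1]
    - [-0.4,-0.9,0,0,-1]

```text
clock: 7.6
eef_pos: [0.4963, -0.0795, 0.0897]
tool_rot: [1.0, -0.022, -0.001, 0.0]
ft_force: [-0.0, -0.5, -0.3]
grip_width: 0.0492
```

Run:
```python
from h import *
from workcell import bot,imaging
o=bot.get_obs();print(o["eef_pos"],o["tool_rot"],o["ft_force"],o["grip_width"])
cv2.imwrite("pics/w6.png",imaging.camera("wrist")[:,:,::-1])
m=imaging.camera_model("wrist")
print(proj(m,[[.4874,-.0693,.051],[.491,.0056,.018]]))
```

```text
[ 0.49626653 -0.07949601  0.08966629] [ 9.99751482e-01 -2.22761672e-02 -8.31141829e-04  2.34963111e-04] [-0.01378125 -0.53844732 -0.29957651] 0.049192532295971904
[[243.25143964 200.4653193 ]
 [244.14002178  98.58148459]]
```

View pics/w6.png

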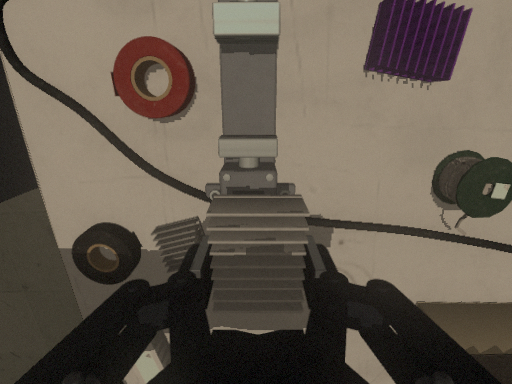

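Run:
```python
from h import *
i=cv2.imread("pics/w6.png");cv2.imwrite("pics/w6a.png",cv2.resize(i[0:200,190:310],None,fx=3,fy=3,interpolation=cv2.INTER_CUBIC))
```

```text
(no output)
```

View pics/w6a.png

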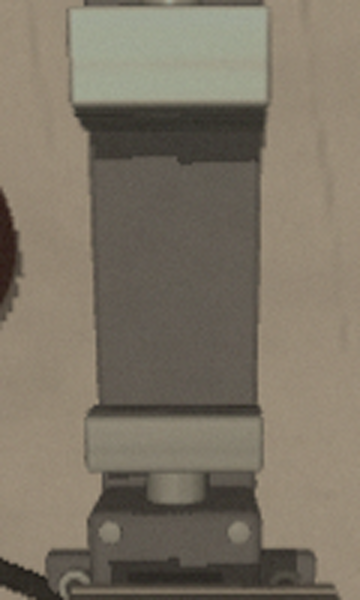

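Run:
```python
from h import *
from workcell import bot,imaging
m=imaging.camera_model("wrist")
print(onz(m,[[214,35],[279.3,35],[219.3,137],[277.5,137]],.0465).round(4))
print(onz(m,[[220,53],[276,53],[224,133],[275,133]],.018).round(4))
# held sink: top corners px (z?) 
i=cv2.imread("pics/w6.png");cv2.imwrite("pics/w6b.png",cv2.resize(i[180:340,190:330],None,fx=4,fy=4,interpolation=cv2.INTER_CUBIC))
```

```text
[[ 0.4748  0.0463  0.0465]
 [ 0.5178  0.0443  0.0465]
 [ 0.4725 -0.0206  0.0465]
 [ 0.5152 -0.0225  0.0465]]
[[ 0.4744  0.0399  0.018 ]
 [ 0.5174  0.0379  0.018 ]
 [ 0.4726 -0.0209  0.018 ]
 [ 0.5151 -0.0228  0.018 ]]
```

View pics/w6b.png

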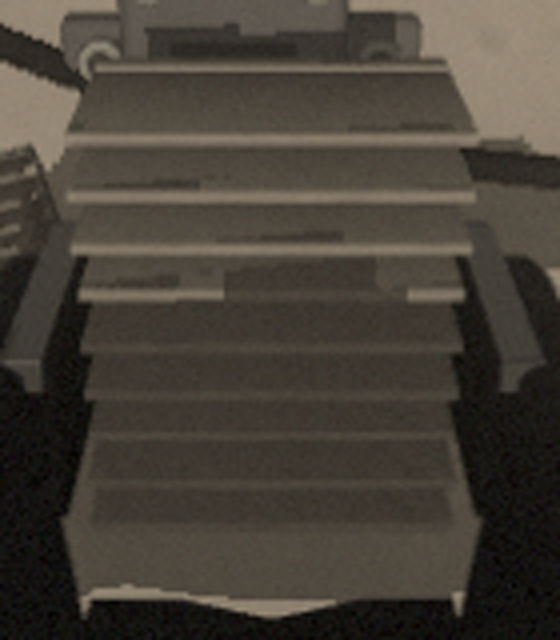

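Run:
```python
from h import *
from workcell import bot,imaging
m=imaging.camera_model("wrist")
print(bot.get_obs()["eef_pos"])
for z in(.095,.098,.101):
  a=onz(m,[[213.7,196.3],[301.3,196.3]],z);b=onz(m,[[206.5,215],[308.7,215]],z+.028)
  print(z,a.round(4).tolist(),b.round(4).tolist(),a[1,0]-a[0,0],b[1,0]-b[0,0])
```

```text
[ 0.49649984 -0.07997779  0.08984997]
0.095 [[0.4732, -0.0494, 0.095], [0.5253, -0.0517, 0.095]] [[0.474, -0.0492, 0.123], [0.5246, -0.0515, 0.123]] 0.052065439407577685 0.05060918695006539
0.098 [[0.4738, -0.0484, 0.098], [0.5248, -0.0506, 0.098]] [[0.4747, -0.0479, 0.126], [0.524, -0.0501, 0.126]] 0.05101945389233592 0.049357819630990285
0.101 [[0.4743, -0.0473, 0.101], [0.5243, -0.0495, 0.101]] [[0.4753, -0.0466, 0.129], [0.5235, -0.0488, 0.129]] 0.0499734683770941 0.04810645231191524
```

>>> carry_out:
  moves:
    - [-0.02,-0.3,0,0,-1]
    - [-0.05,-0.7,0,0,-1]
    - [-0.07,-0.91,0,0,-1]
    - [-0.07,-0.91,0.15,0,-1]
    - [-0.07,-0.91,0.3,0,-1]
    - [-0.07,-0.91,0.3,0,-1]
    - [-0.07,-0.91,0.3,0,-1]

```text
clock: 8.35
eef_pos: [0.4937, 0.011, 0.0604]
tool_rot: [1.0, -0.023, -0.001, 0.0]
ft_force: [-0.3, 0.0, -0.6]
grip_width: 0.0492
```

Run:
```python
from h import *
from workcell import bot,imaging
o=bot.get_obs();print(o["eef_pos"],o["tool_rot"],o["ft_force"],o["grip_width"])
m=imaging.camera_model("wrist")
cv2.imwrite("pics/w7.png",imaging.camera("wrist")[:,:,::-1])
s=imaging.camera("side")[:,:,::-1];cv2.imwrite("pics/side7.png",cv2.resize(s[130:250,180:300],None,fx=5,fy=5,interpolation=cv2.INTER_CUBIC))
s=imaging.camera("top")[:,:,::-1];cv2.imwrite("pics/top7.png",cv2.resize(s[165:290,140:380],None,fx=3.3,fy=3.3,interpolation=cv2.INTER_CUBIC))
```

```text
[0.49372371 0.01099857 0.060355  ] [ 9.99726383e-01 -2.33839171e-02 -5.79233120e-04  1.23181520e-04] [-0.27772575  0.00375588 -0.59333706] 0.04917882276313471
```

View pics/w7.png

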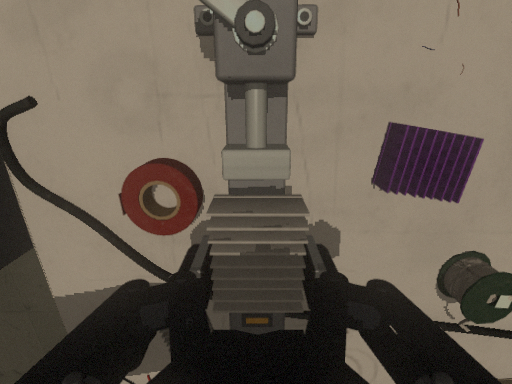

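View pics/side7.png

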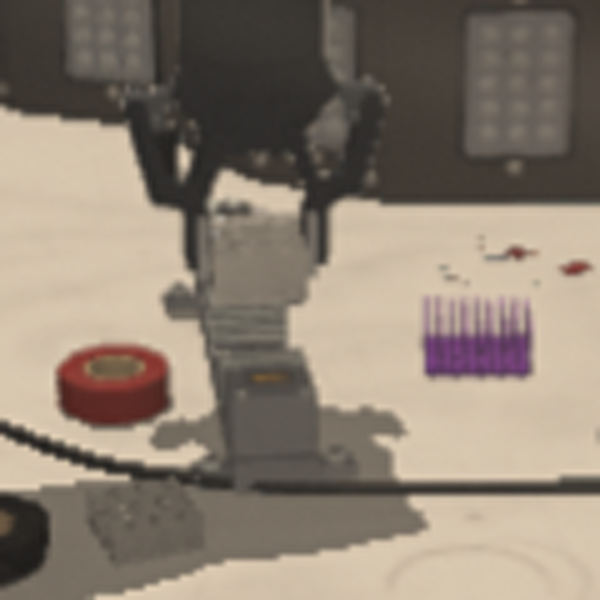

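View pics/top7.png

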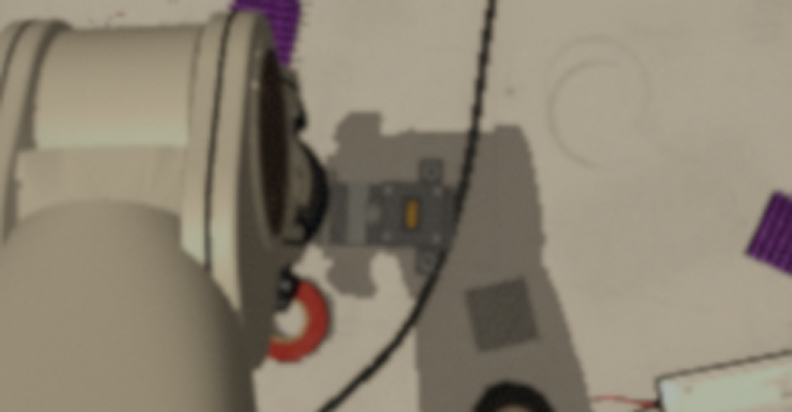

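Run:
```python
from h import *
from workcell import bot,imaging
m=imaging.camera_model("wrist")
i=cv2.imread("pics/w7.png");cv2.imwrite("pics/w7a.png",cv2.resize(i[130:340,190:325],None,fx=4,fy=4,interpolation=cv2.INTER_CUBIC)[:600])
i=cv2.imread("pics/w7.png");cv2.imwrite("pics/w7b.png",cv2.resize(i[130:250,190:325],None,fx=5,fy=5,interpolation=cv2.INTER_CUBIC)[:600])
```

```text
(no output)
```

View pics/w7b.png

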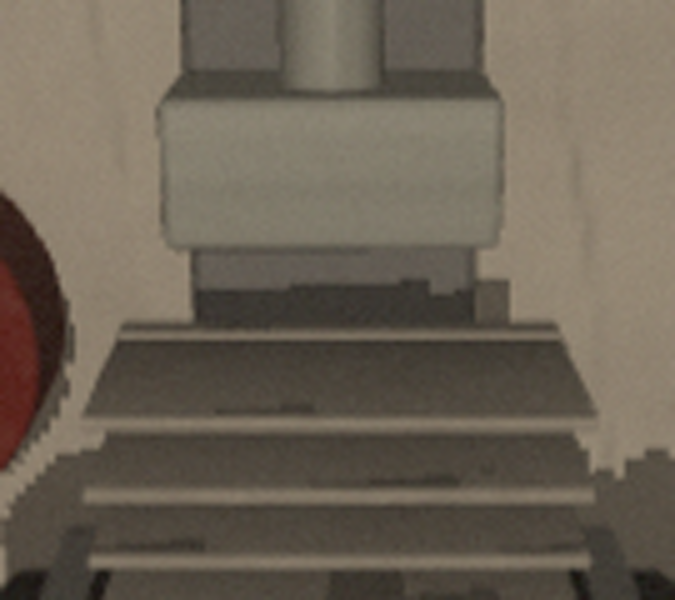

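Run:
```python
from h import *
from workcell import bot,imaging
m=imaging.camera_model("wrist")
print(onz(m,[[223,179],[289.4,179]],.0465).round(4),onz(m,[[214,195.5],[301.6,195.5]],.0686).round(4))
```

```text
[[0.4748 0.0467 0.0465]
 [0.5186 0.0447 0.0465]] [[0.4719 0.0432 0.0686]
 [0.5232 0.0408 0.0686]]
```

>>> carry_out:
  moves:
    - [0,0,0.15,0,-1]
    - [0,0,0.3,0,-1]
    - [0,0,0.42,0,-1]
    - [0,0,0.48,0,-1]
    - [0,0,0.48,0,-1]
    - [0,0,0.48,0,-1]

```text
clock: 9.1
eef_pos: [0.4941, 0.0119, 0.0131]
tool_rot: [1.0, -0.023, 0.0, -0.0]
ft_force: [1.1, -0.0, -0.3]
grip_width: 0.0489
```

Run:
```python
from h import *
from workcell import bot,imaging
o=bot.get_obs();print(o["eef_pos"],o["tool_rot"],o["ft_force"],o["ft_torque"],o["grip_width"])
s=imaging.camera("side")[:,:,::-1];cv2.imwrite("pics/side8.png",cv2.resize(s[130:250,180:300],None,fx=5,fy=5,interpolation=cv2.INTER_CUBIC))
cv2.imwrite("pics/w8.png",imaging.camera("wrist")[:,:,::-1])
```

```text
[0.49407685 0.01194205 0.0130571 ] [ 9.99743951e-01 -2.26263145e-02  2.87099847e-04 -9.56393391e-06] [ 1.1216466  -0.04222319 -0.30716047] [ 0.00691103 -0.00572608 -0.01808733] 0.04890912495851639
```

View pics/side8.png

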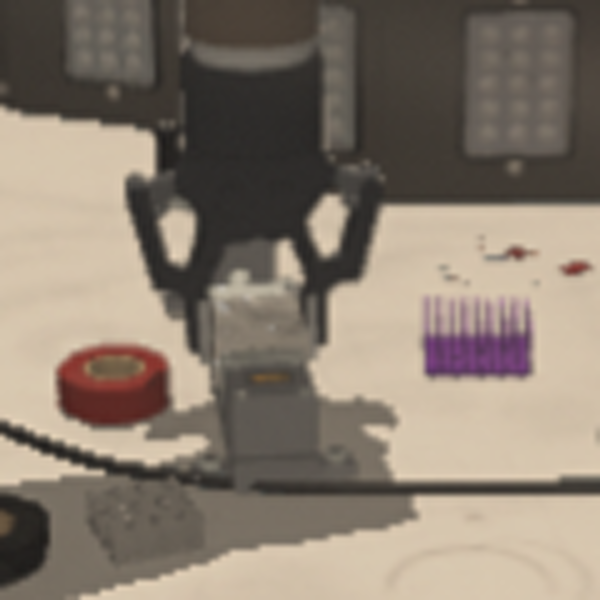

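View pics/w8.png

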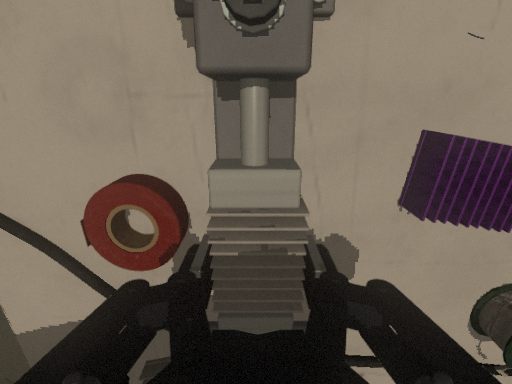

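Run:
```python
from h import *
from workcell import bot,imaging
s=imaging.camera_model("side")
P=[[.47,-.018,.0496],[.52,-.018,.0496],[.52,.042,.0496],[.47,.042,.0496],[.472,-.0215,.0465],[.516,-.0225,.0465]]
print(((proj(s,P)-[180,130])*5).round(0))
i=cv2.imread("pics/w8.png");cv2.imwrite("pics/w8b.png",cv2.resize(i[150:350,190:325],None,fx=3,fy=3,interpolation=cv2.INTER_CUBIC)[:600])
```

```text
[[216. 343.]
 [311. 336.]
 [293. 292.]
 [202. 298.]
 [221. 351.]
 [305. 345.]]
```

View pics/w8b.png

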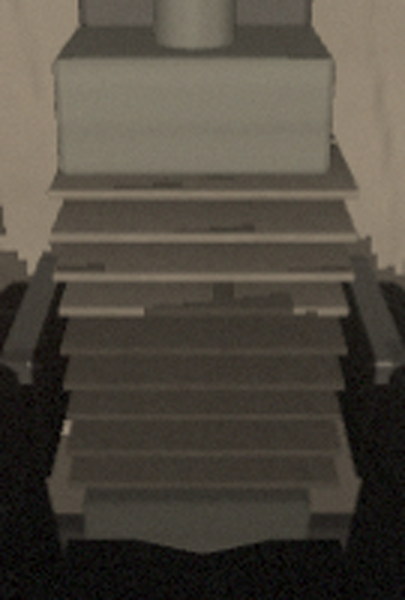

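>>> carry_out:
  moves:
    - [0,0,0.02,0,-1]
    - [0,0,0.035,0,-1]
    - [0,0,0.035,0,-1]
    - [0,0,0.035,0,-1]

```text
clock: 9.6
eef_pos: [0.494, 0.012, 0.0094]
tool_rot: [1.0, -0.023, 0.0, -0.0]
ft_force: [-0.1, -0.0, -0.0]
grip_width: 0.0486
```

>>> carry_out:
  moves:
    - [0,0,0.01,0,-1]
    - [0,0,0.015,0,-1]
    - [0,0,0.015,0,-1]
    - [0,0,0.015,0,-1]

```text
clock: 10.0
eef_pos: [0.494, 0.012, 0.0094]
tool_rot: [1.0, -0.023, 0.001, -0.0]
ft_force: [-2.8, 0.2, 12.4]
grip_width: 0.0493
```

>>> carry_out:
  moves:
    - [0,0,-0.012,0,-1]
    - [0,0,-0.012,0,-1]
    - [0,0,-0.012,0,0.25]
    - [0,0,-0.012,0,0.4]
    - [0,0,-0.012,0,0.6]
    - [0,0,-0.012,0,0.8]
    - [0,0,-0.1,0,0.8]
    - [0,0,-0.4,0,0.8]
    - [0,0,-0.8,0,0.8]
    - [0,0,-1,0,1]
    - [0,0,-1,0,1]
    - [0,0,-1,0,1]

```text
clock: 11.2
eef_pos: [0.4939, 0.012, 0.1082]
tool_rot: [1.0, -0.023, 0.001, -0.0]
ft_force: [0.0, 1.0, -0.2]
grip_width: 0.0856
```

Run:
```python
from h import *
from workcell import bot,imaging
o=bot.get_obs();print(o["eef_pos"],o["tool_rot"],o["ft_force"],o["grip_width"])
m=imaging.camera_model("wrist");print(m["eye"])
w=imaging.camera("wrist")[:,:,::-1];cv2.imwrite("pics/w9.png",w)
s=imaging.camera("side")[:,:,::-1];cv2.imwrite("pics/side9.png",cv2.resize(s[130:250,180:300],None,fx=5,fy=5,interpolation=cv2.INTER_CUBIC))
```

```text
[0.49392059 0.01198033 0.10824332] [ 9.99744667e-01 -2.25868578e-02  6.58938196e-04 -2.80181815e-05] [ 0.03830213  0.98353878 -0.18623618] 0.08562085826339744
[0.49853411 0.09497404 0.26276682]
```

View pics/w9.png

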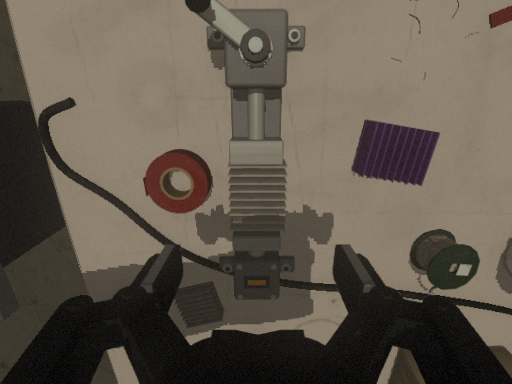

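View pics/side9.png

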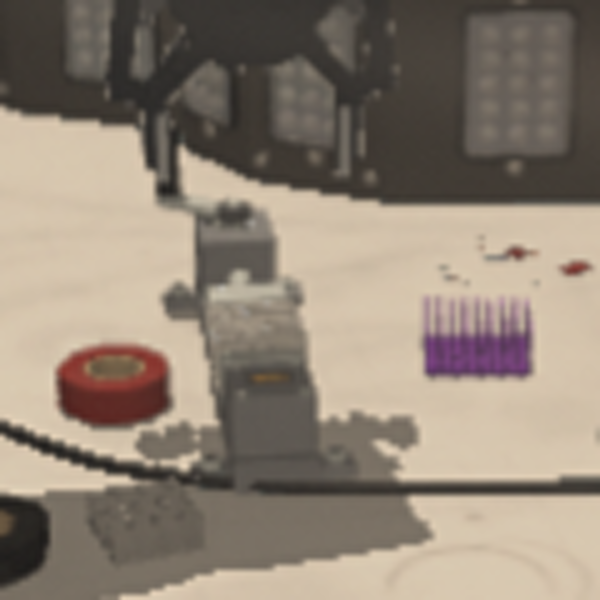

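Run:
```python
from h import *
from workcell import bot,imaging
m=imaging.camera_model("wrist")
i=cv2.imread("pics/w9.png");cv2.imwrite("pics/w9a.png",cv2.resize(i[0:110,180:310],None,fx=5,fy=5,interpolation=cv2.INTER_CUBIC))
print(proj(m,[[.5005,.1304,z] for z in(.068,.075,.09)]).round(1))
print(onz(m,[[198,3]],.111))
```

```text
[[259.5  44.3]
 [259.6  42. ]
 [259.7  36.5]]
[[0.47069464 0.14236221 0.111     ]]
```

View pics/w9a.png

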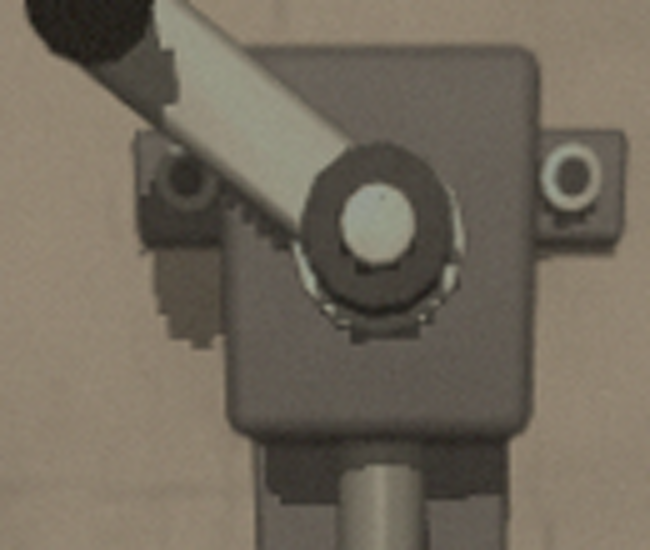

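>>> carry_out:
  moves:
    - [-0.1,-0.3,-0.2,0,1]
    - [-0.2,-0.6,-0.3,0,1]
    - [-0.2,-0.6,-0.3,0,1]
    - [-0.2,-0.6,-0.3,0,1]

```text
clock: 11.7
eef_pos: [0.4756, 0.073, 0.1366]
tool_rot: [1.0, -0.022, -0.001, 0.0]
ft_force: [-0.0, -0.6, -0.3]
grip_width: 0.0853
```

Run:
```python
from h import *
from workcell import bot,imaging
o=bot.get_obs();print(o["eef_pos"],o["tool_rot"],o["ft_force"],o["grip_width"])
m=imaging.camera_model("wrist");print(m["eye"],m["rotation"])
w=imaging.camera("wrist")[:,:,::-1];cv2.imwrite("pics/w10.png",w)
s=imaging.camera("side")[:,:,::-1];cv2.imwrite("pics/side10.png",s)
```

```text
[0.47563759 0.07300467 0.13663058] [ 9.99761614e-01 -2.18095418e-02 -9.39546621e-04  4.19333822e-04] [-0.03844018 -0.58975444 -0.29814791] 0.08526925903760764
[0.48060296 0.15615905 0.29108625] [-0.16426558  0.00370101 -0.0207225   0.98619151]
```

View pics/w10.png

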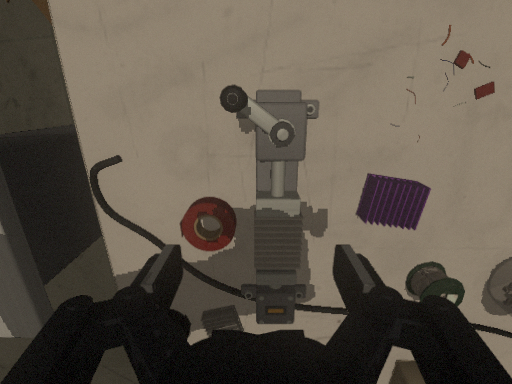

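View pics/side10.png

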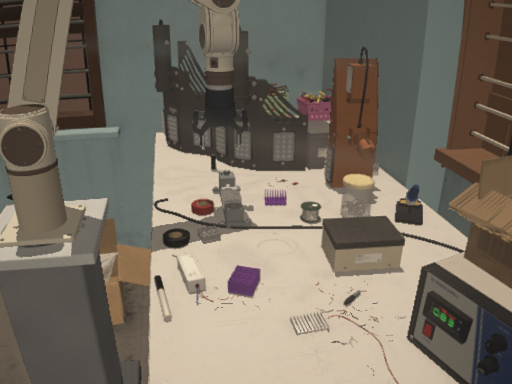

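Run:
```python
from h import *
from workcell import bot,imaging
m=imaging.camera_model("wrist")
i=cv2.imread("pics/w10.png");cv2.imwrite("pics/w10a.png",cv2.resize(i[70:160,205:325],None,fx=6,fy=6,interpolation=cv2.INTER_CUBIC))
for z in(.068,.075,.08):print(z,onz(m,[[283,134]],z).round(4))
print(onz(m,[[233.5,97.5]],.111).round(4), onz(m,[[283,134]],.111).round(4))
```

```text
0.068 [[0.5006 0.1286 0.068 ]]
0.075 [[0.5    0.1295 0.075 ]]
0.08 [[0.4995 0.1301 0.08  ]]
[[0.4656 0.1582 0.111 ]] [[0.4968 0.1338 0.111 ]]
```

View pics/w10a.png

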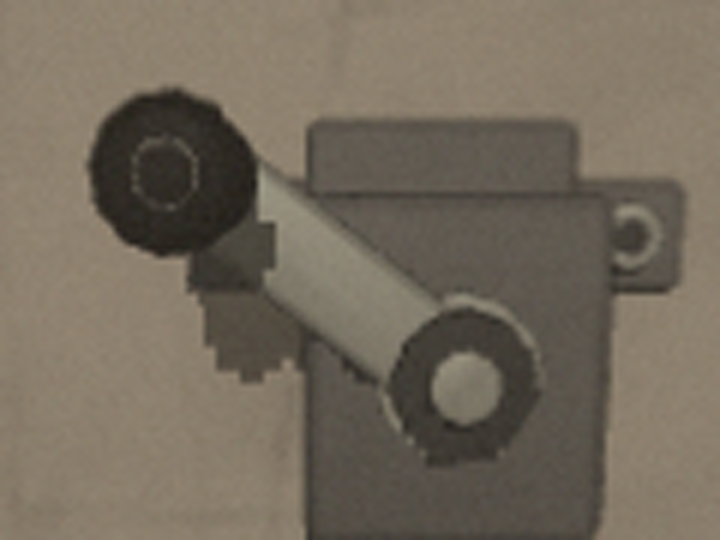

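>>> carry_out:
  moves:
    - [-0.1,-0.3,0,0,1]
    - [-0.17,-0.7,0,0,1]
    - [-0.17,-0.84,0,0,1]
    - [-0.17,-0.84,0.1,0,1]
    - [-0.17,-0.84,0.3,0,1]
    - [-0.17,-0.84,0.3,0,1]
    - [-0.17,-0.84,0.3,0,1]

```text
clock: 12.5
eef_pos: [0.4626, 0.156, 0.1068]
tool_rot: [1.0, -0.023, -0.001, 0.001]
ft_force: [-0.1, -0.4, -0.1]
grip_width: 0.0857
```

Run:
```python
from h import *
from workcell import bot,imaging
o=bot.get_obs();print(o["eef_pos"],o["tool_rot"],o["ft_force"],o["grip_width"])
m=imaging.camera_model("wrist");print(onz(m,[[257,190]],.111))
w=imaging.camera("wrist")[:,:,::-1];cv2.imwrite("pics/w11.png",w)
s=imaging.camera("side")[:,:,::-1];cv2.imwrite("pics/side11.png",cv2.resize(s[90:240,140:300],None,fx=4.5,fy=4,interpolation=cv2.INTER_CUBIC))
s=imaging.camera("top")[:,:,::-1];cv2.imwrite("pics/top11.png",s)
```

```text
[0.4626446  0.15599737 0.10681519] [ 9.99723250e-01 -2.34841174e-02 -1.21566341e-03  6.64406687e-04] [-0.08612928 -0.43848144 -0.06704916] 0.08571809025594121
[[0.46529913 0.18907667 0.111     ]]
```

View pics/w11.png

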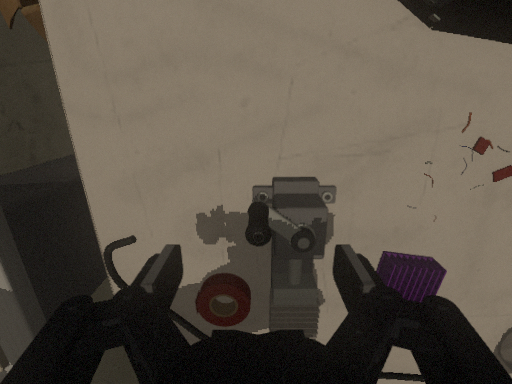

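View pics/side11.png

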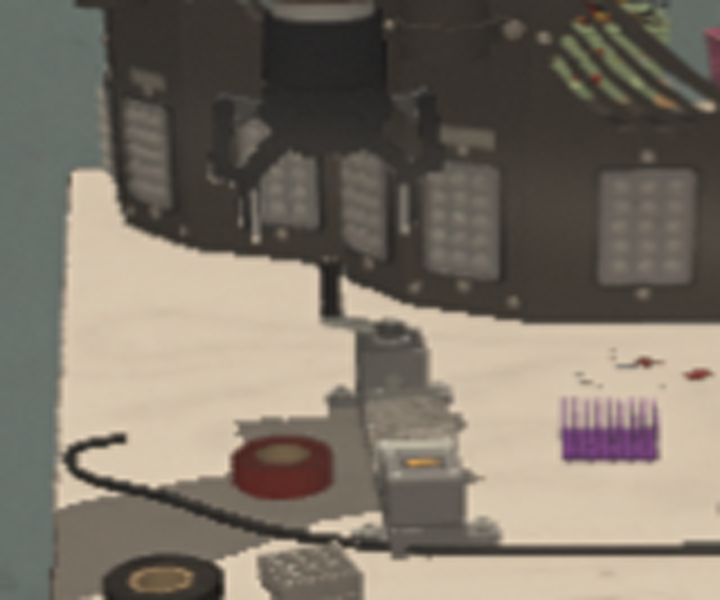

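View pics/top11.png

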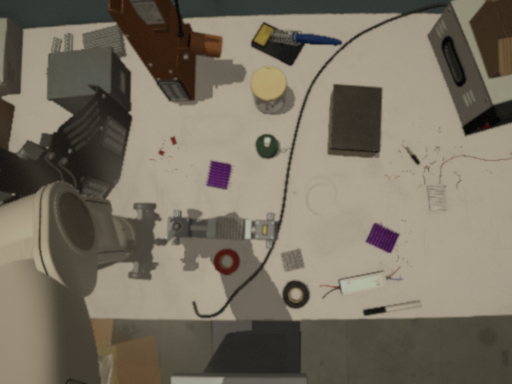

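Run:
```python
from h import *
from workcell import imaging
m=imaging.camera_model("wrist")
print(onz(m,[[258.5,236]],.111),onz(m,[[258,206]],.069))
```

```text
[[0.46607329 0.1585845  0.111     ]] [[0.46610891 0.16235419 0.069     ]]
```

>>> carry_out:
  moves:
    - [0.01,-0.02,0.15,0,1]
    - [0.01,-0.02,0.3,0,1]
    - [0.01,-0.02,0.35,0,1]
    - [0.01,-0.02,0.35,0,1]
    - [0.01,-0.02,0.35,0,0]
    - [0.01,-0.02,0.35,0,-0.4]
    - [0.01,-0.02,0.35,0,-1]
    - [0.01,-0.02,0.35,0,-1]
    - [0.01,-0.02,0.35,0,-1]
    - [0.01,-0.02,0.35,0,-1]
    - [0.01,-0.02,0.35,0,-1]

```text
clock: 13.75
eef_pos: [0.4635, 0.1598, 0.0731]
tool_rot: [1.0, -0.022, -0.001, -0.0]
ft_force: [-4.1, 0.3, 5.6]
grip_width: 0.0136
```

Run:
```python
from h import *
from workcell import bot,imaging
o=bot.get_obs();print(o["eef_pos"],o["tool_rot"],o["ft_force"],o["ft_torque"],o["grip_width"])
w=imaging.camera("wrist")[:,:,::-1];cv2.imwrite("pics/w12.png",w)
s=imaging.camera("side")[:,:,::-1];cv2.imwrite("pics/side12.png",cv2.resize(s[90:240,140:300],None,fx=4.5,fy=4,interpolation=cv2.INTER_CUBIC))
```

```text
[0.46354192 0.15975957 0.0731468 ] [ 9.99749357e-01 -2.23773171e-02 -5.96530663e-04 -3.49863925e-04] [-4.05524156  0.32853399  5.58912037] [0.1541553  0.77082387 0.01769457] 0.01362162159497271
```

View pics/w12.png

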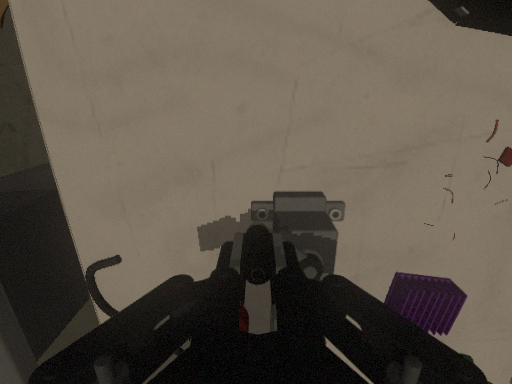

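View pics/side12.png

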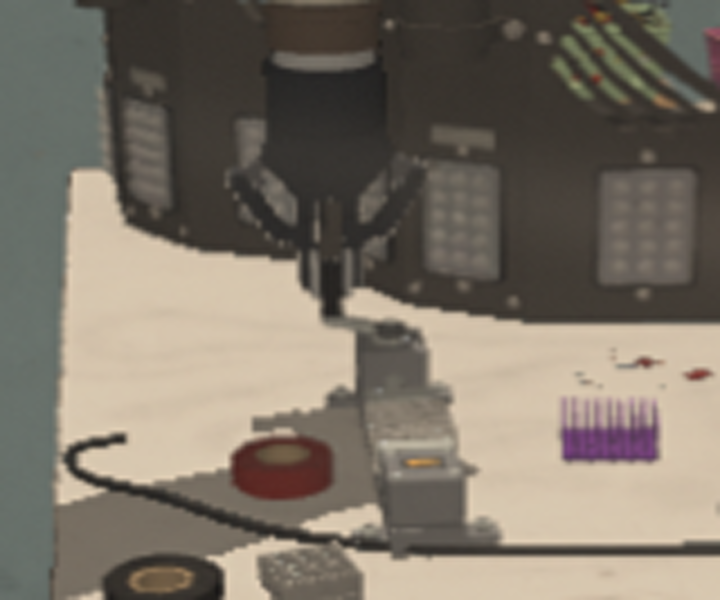

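```bash
cat > arc.py <<'E'
import numpy as np, sys
def arc(start_phi,steps,dphi,C=(.4977,.129),r=.045,p0=None,yaw=-.0448):
    C=np.array(C);p=lambda a:C+r*np.array([np.cos(a),np.sin(a)])
    p0=p(start_phi) if p0 is None else np.array(p0)
    ux=np.array([np.cos(yaw),np.sin(yaw)]);uy=np.array([np.sin(yaw),-np.cos(yaw)])
    for k in range(1,steps+1):
        d=p(start_phi-k*dphi)-p0
        print("[%.2f, %.2f, 0, 0, -1],"%(round(10*d@ux,2),round(10*d@uy,2)),end=" ")
    print()
E
python3 - <<'E'
from arc import *
arc(2.42,15,.1,p0=(.4637,.158))
E
```

```text
[0.03, -0.04, 0, 0, -1], [0.06, -0.07, 0, 0, -1], [0.10, -0.10, 0, 0, -1], [0.14, -0.12, 0, 0, -1], [0.18, -0.14, 0, 0, -1], [0.22, -0.16, 0, 0, -1], [0.27, -0.17, 0, 0, -1], [0.31, -0.17, 0, 0, -1], [0.36, -0.18, 0, 0, -1], [0.40, -0.17, 0, 0, -1], [0.44, -0.17, 0, 0, -1], [0.49, -0.15, 0, 0, -1], [0.53, -0.14, 0, 0, -1], [0.57, -0.12, 0, 0, -1], [0.61, -0.10, 0, 0, -1],
```

>>> carry_out:
  moves:
    - [0.03,-0.04,0,0,-1]
    - [0.06,-0.07,0,0,-1]
    - [0.1,-0.1,0,0,-1]
    - [0.14,-0.12,0,0,-1]
    - [0.18,-0.14,0,0,-1]
    - [0.22,-0.16,0,0,-1]
    - [0.27,-0.17,0,0,-1]
    - [0.31,-0.17,0,0,-1]

```text
clock: 14.65
eef_pos: [0.4949, 0.1757, 0.0732]
tool_rot: [1.0, -0.022, -0.001, -0.001]
ft_force: [-4.6, 2.4, 5.7]
grip_width: 0.0135
```

Run:
```python
from h import *
from workcell import bot,imaging
o=bot.get_obs();print(o["eef_pos"],o["tool_rot"],o["ft_force"],o["ft_torque"],o["grip_width"])
p=o["eef_pos"][:2]-[.4977,.129];print(np.hypot(*p),np.arctan2(p[1],p[0]))
w=imaging.camera("wrist")[:,:,::-1];cv2.imwrite("pics/w13.png",w)
s=imaging.camera("side")[:,:,::-1];cv2.imwrite("pics/side13.png",cv2.resize(s[90:240,140:300],None,fx=4.5,fy=4,interpolation=cv2.INTER_CUBIC))
from arc import *
arc(2.42-.8,20,.1)
```

```text
[0.49487323 0.17570794 0.07315038] [ 9.99753139e-01 -2.21762411e-02 -1.18363470e-03 -6.89381991e-04] [-4.58274092  2.3501528   5.74632529] [ 0.46032475  0.99803896 -0.06131108] 0.013527390532682213
0.046793401817700406 1.6312428084507307
[0.04, -0.00, 0, 0, -1], [0.09, 0.00, 0, 0, -1], [0.13, 0.01, 0, 0, -1], [0.18, 0.02, 0, 0, -1], [0.22, 0.03, 0, 0, -1], [0.26, 0.05, 0, 0, -1], [0.30, 0.08, 0, 0, -1], [0.33, 0.11, 0, 0, -1], [0.37, 0.14, 0, 0, -1], [0.40, 0.17, 0, 0, -1], [0.42, 0.21, 0, 0, -1], [0.44, 0.25, 0, 0, -1], [0.46, 0.29, 0, 0, -1], [0.48, 0.33, 0, 0, -1], [0.49, 0.37, 0, 0, -1], [0.49, 0.42, 0, 0, -1], [0.49, 0.46, 0, 0, -1], [0.49, 0.51, 0, 0, -1], [0.48, 0.55, 0, 0, -1], [0.47, 0.60, 0, 0, -1],
```

View pics/side13.png

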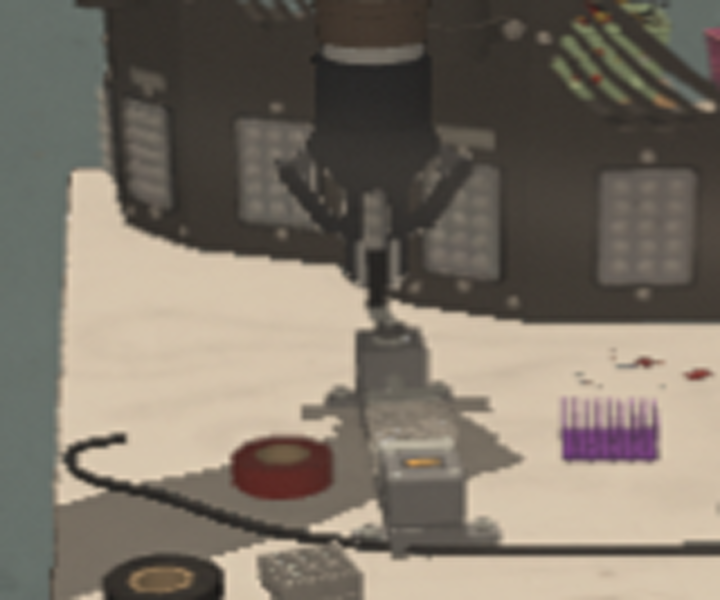

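>>> carry_out:
  moves:
    - [0.04,0,0,0,-1]
    - [0.09,0,0,0,-1]
    - [0.13,0.01,0,0,-1]
    - [0.18,0.02,0,0,-1]
    - [0.22,0.03,0,0,-1]
    - [0.26,0.05,0,0,-1]
    - [0.3,0.08,0,0,-1]
    - [0.33,0.11,0,0,-1]
    - [0.37,0.14,0,0,-1]
    - [0.4,0.17,0,0,-1]
    - [0.42,0.21,0,0,-1]
    - [0.44,0.25,0,0,-1]
    - [0.46,0.29,0,0,-1]
    - [0.48,0.33,0,0,-1]
    - [0.49,0.37,0,0,-1]

```text
clock: 16.25
eef_pos: [0.5426, 0.1374, 0.0732]
tool_rot: [1.0, -0.022, -0.001, -0.002]
ft_force: [-3.6, 4.8, 6.0]
grip_width: 0.0136
```

```bash
cat > chk.py <<'E'
from h import *
from workcell import bot,imaging
from arc import arc
import sys
n=sys.argv[1]; phi=float(sys.argv[2]); st=int(sys.argv[3]); dp=float(sys.argv[4])
o=bot.get_obs();print(o["eef_pos"],o["tool_rot"],o["ft_force"],o["ft_torque"],o["grip_width"])
p=o["eef_pos"][:2]-[.4977,.129];r=np.hypot(*p);print(r,np.arctan2(p[1],p[0]), "tang",(o["ft_force"][:2]@np.array([p[1],-p[0]]))/r)
s=imaging.camera("side")[:,:,::-1];a=cv2.resize(s[90:240,160:280],None,fx=4,fy=4,interpolation=cv2.INTER_CUBIC)
t=imaging.camera("top")[:,:,::-1];b=cv2.resize(t[195:270,210:285],None,fx=4,fy=8,interpolation=cv2.INTER_CUBIC)
cv2.imwrite(f"pics/c{n}.png",np.hstack([a,b]))
arc(phi,st,dp)
E
python3 chk.py 1 0.12 20 .1
```

```text
[0.54264925 0.13741091 0.07316915] [ 9.99758400e-01 -2.19100091e-02 -6.61494944e-04 -1.62984220e-03] [-3.62042498  4.78599583  5.9993538 ] [0.91823491 0.83775117 0.02903009] 0.013604038519019658
0.04572940327472551 0.1849810045675296 tang -5.370242540816593
[0.01, 0.04, 0, 0, -1], [0.01, 0.09, 0, 0, -1], [0.00, 0.13, 0, 0, -1], [-0.01, 0.18, 0, 0, -1], [-0.02, 0.22, 0, 0, -1], [-0.04, 0.26, 0, 0, -1], [-0.06, 0.30, 0, 0, -1], [-0.08, 0.34, 0, 0, -1], [-0.11, 0.38, 0, 0, -1], [-0.14, 0.41, 0, 0, -1], [-0.18, 0.44, 0, 0, -1], [-0.21, 0.46, 0, 0, -1], [-0.25, 0.48, 0, 0, -1], [-0.30, 0.50, 0, 0, -1], [-0.34, 0.51, 0, 0, -1], [-0.38, 0.52, 0, 0, -1], [-0.43, 0.52, 0, 0, -1], [-0.47, 0.52, 0, 0, -1], [-0.52, 0.52, 0, 0, -1], [-0.56, 0.51, 0, 0, -1],
```

View pics/c1.png

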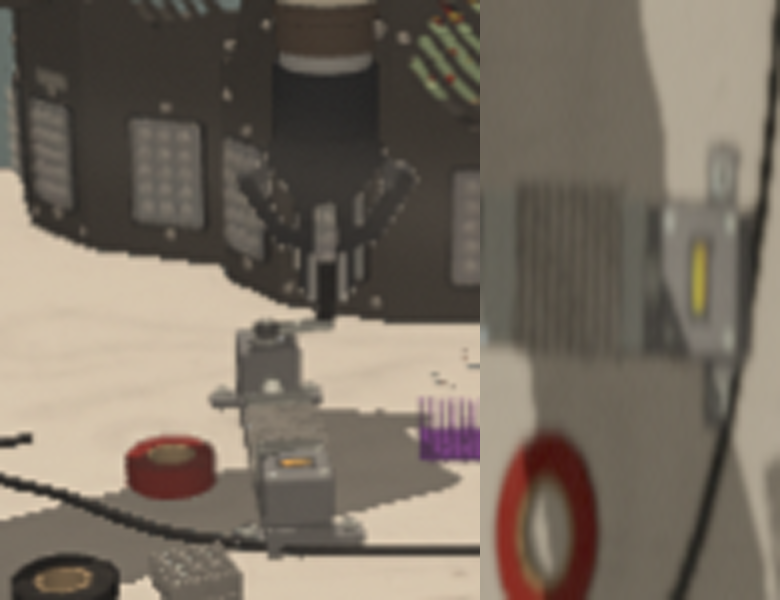

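>>> carry_out:
  moves:
    - [0.01,0.04,0,0,-1]
    - [0.01,0.09,0,0,-1]
    - [0,0.13,0,0,-1]
    - [-0.01,0.18,0,0,-1]
    - [-0.02,0.22,0,0,-1]
    - [-0.04,0.26,0,0,-1]

```text
clock: 16.95
eef_pos: [0.5392, 0.1126, 0.0733]
tool_rot: [1.0, -0.022, 0.001, -0.003]
ft_force: [0.5, 7.7, 1.3]
grip_width: 0.0132
```

```bash
python3 chk.py 2 -.48 20 .1
```

```text
[0.53921102 0.11255201 0.07325008] [ 0.99976064 -0.02170271  0.00107825 -0.00254623] [0.46782271 7.71803839 1.3303086 ] [ 1.48627638 -0.16013337 -0.00619005] 0.013243217554659497
0.04465087873546352 -0.37725383518237393 tang -7.347635223496408
[-0.02, 0.04, 0, 0, -1], [-0.05, 0.08, 0, 0, -1], [-0.07, 0.11, 0, 0, -1], [-0.11, 0.14, 0, 0, -1], [-0.14, 0.17, 0, 0, -1], [-0.18, 0.20, 0, 0, -1], [-0.22, 0.22, 0, 0, -1], [-0.26, 0.24, 0, 0, -1], [-0.30, 0.25, 0, 0, -1], [-0.35, 0.26, 0, 0, -1], [-0.39, 0.26, 0, 0, -1], [-0.44, 0.26, 0, 0, -1], [-0.48, 0.25, 0, 0, -1], [-0.53, 0.24, 0, 0, -1], [-0.57, 0.23, 0, 0, -1], [-0.61, 0.21, 0, 0, -1], [-0.65, 0.19, 0, 0, -1], [-0.69, 0.16, 0, 0, -1], [-0.72, 0.14, 0, 0, -1], [-0.75, 0.10, 0, 0, -1],
```

View pics/c2.png

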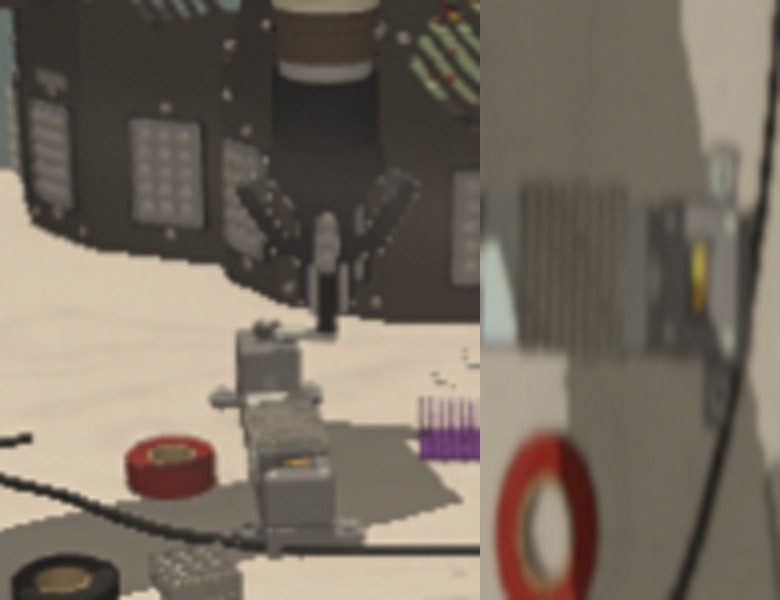

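>>> carry_out:
  moves:
    - [-0.02,0.04,0,0,-1]
    - [-0.05,0.08,0,0,-1]
    - [-0.05,0.08,0,0,-1]

```text
clock: 17.35
eef_pos: [0.5344, 0.1041, 0.0733]
tool_rot: [1.0, -0.022, 0.002, -0.002]
ft_force: [1.6, 5.6, 1.5]
grip_width: 0.0136
```

```bash
python3 chk.py 3 -.68 8 .1
```

```text
[0.53435692 0.10414523 0.07328383] [ 0.99975344 -0.02205146  0.00167457 -0.00199568] [1.58989286 5.55203578 1.5473336 ] [ 1.08193998 -0.24724643  0.03524983] 0.013642210081363843
0.044288704282419385 -0.595833630350462 tang -5.487560438141822
[-0.03, 0.03, 0, 0, -1], [-0.06, 0.07, 0, 0, -1], [-0.10, 0.10, 0, 0, -1], [-0.13, 0.12, 0, 0, -1], [-0.17, 0.14, 0, 0, -1], [-0.21, 0.16, 0, 0, -1], [-0.26, 0.17, 0, 0, -1], [-0.30, 0.18, 0, 0, -1],
```

View pics/c3.png

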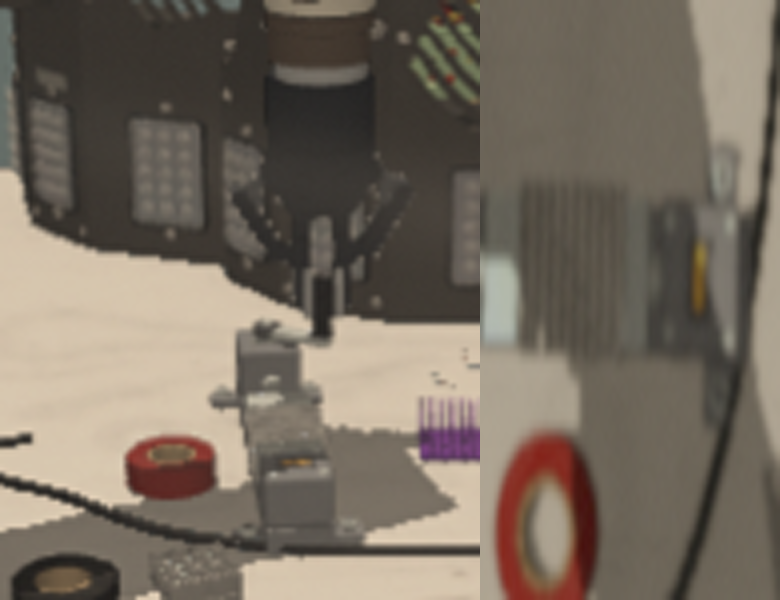

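>>> carry_out:
  moves:
    - [-0.03,0.03,0,0,-1]
    - [-0.06,0.07,0,0,-1]
    - [-0.1,0.1,0,0,-1]
    - [-0.1,0.1,0,0,-1]

```text
clock: 17.85
eef_pos: [0.5246, 0.0944, 0.0733]
tool_rot: [1.0, -0.022, 0.002, -0.002]
ft_force: [3.6, 5.0, -0.7]
grip_width: 0.0134
```

```bash
python3 chk.py 4 -.98 8 .1
```

```text
[0.52460898 0.09442809 0.07330065] [ 0.99974991 -0.02216679  0.0023438  -0.00180717] [ 3.60913071  5.04361043 -0.7127584 ] [ 1.01435489 -0.59421355 -0.04994815] 0.013396475001416563
0.04380993540900538 -0.9093979679082878 tang -5.945979284263733
[-0.04, 0.02, 0, 0, -1], [-0.08, 0.05, 0, 0, -1], [-0.12, 0.06, 0, 0, -1], [-0.16, 0.08, 0, 0, -1], [-0.21, 0.08, 0, 0, -1], [-0.25, 0.09, 0, 0, -1], [-0.30, 0.09, 0, 0, -1], [-0.34, 0.08, 0, 0, -1],
```

View pics/c4.png

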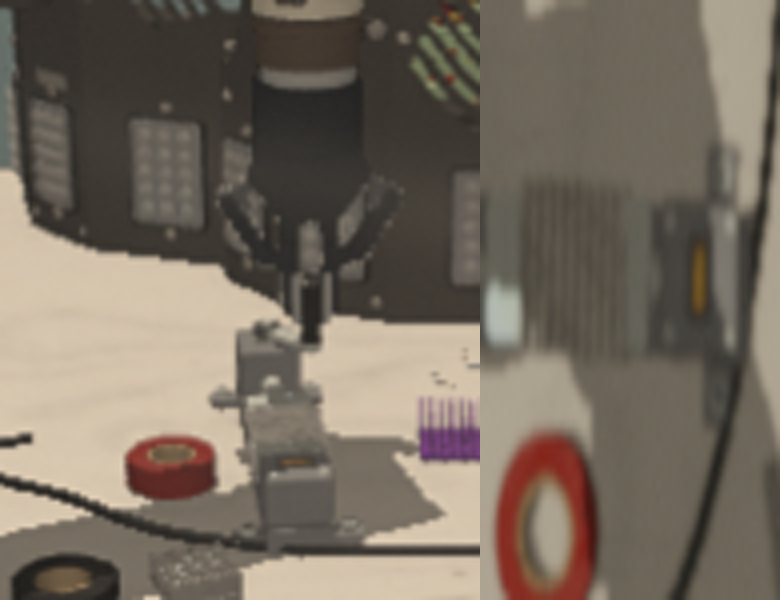

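>>> carry_out:
  moves:
    - [-0.04,0.02,0,0,-1]
    - [-0.08,0.05,0,0,-1]
    - [-0.08,0.05,0,0,-1]

```text
clock: 18.25
eef_pos: [0.5168, 0.0899, 0.0733]
tool_rot: [1.0, -0.022, 0.003, -0.002]
ft_force: [4.8, 4.6, -1.9]
grip_width: 0.0136
```

```bash
python3 chk.py 5 -1.18 4 .1
```

```text
[0.5168306  0.08985988 0.07331682] [ 0.99974942 -0.02214048  0.00271607 -0.00187768] [ 4.82870444  4.60206775 -1.93929182] [ 1.00268597 -0.77918742  0.02002057] 0.01364407351587223
0.04356522581069458 -1.1161713374228333 tang -6.359117453115568
[-0.04, 0.02, 0, 0, -1], [-0.08, 0.03, 0, 0, -1], [-0.13, 0.04, 0, 0, -1], [-0.17, 0.04, 0, 0, -1],
```

View pics/c5.png

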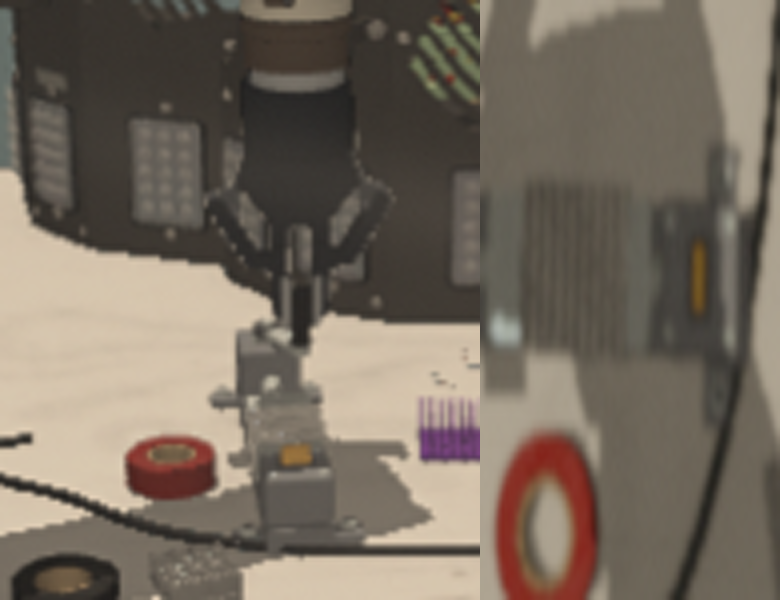

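Run:
```python
from h import *
from workcell import imaging
a=cv2.imread("pics/c4.png")[400:520,220:360];b=cv2.imread("pics/c5.png")[400:520,220:360]
cv2.imwrite("pics/cmp.png",cv2.resize(np.hstack([a,b]),None,fx=2.8,fy=2.8))
s=imaging.camera_model("side")
print((proj(s,[[.492,-.066,.051],[.492,-.066,.062]])-[160,90])*4)
```

```text
[[297.4998009  460.73177253]
 [297.29771125 444.8327726 ]]
```

View pics/cmp.png

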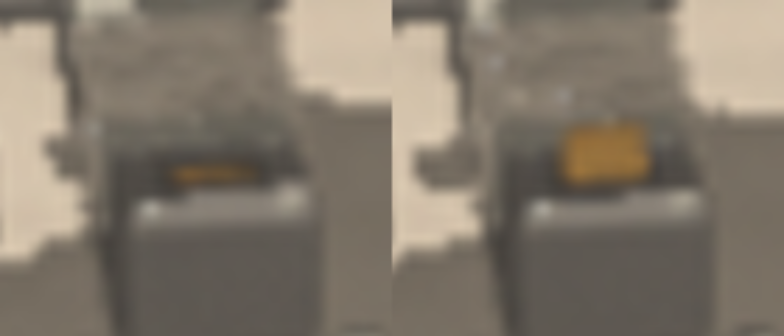

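>>> carry_out:
  moves:
    - [0.02,-0.01,0,0,-1]
    - [0.02,-0.01,0,0,-1]
    - [0.02,-0.01,0,0,-0.4]
    - [0.02,-0.01,0,0,0]
    - [0.02,-0.01,0,0,0.6]
    - [0.02,-0.01,0,0,1]
    - [0.02,-0.01,0,0,1]
    - [0.02,-0.01,-0.3,0,1]
    - [0.02,-0.01,-0.7,0,1]
    - [0.02,-0.01,-1,0,1]
    - [0.02,-0.01,-1,0,1]
    - [0.02,-0.01,-1,0,1]

```text
clock: 19.55
eef_pos: [0.5167, 0.089, 0.1733]
tool_rot: [1.0, -0.023, 0.001, -0.0]
ft_force: [-0.4, -0.1, -0.6]
grip_width: 0.0858
```

```bash
python3 chk.py 6 -1.18 1 .1
python3 - <<'E'
from h import *
from workcell import imaging
w=imaging.camera("wrist")[:,:,::-1];cv2.imwrite("pics/w20.png",w)
E
```

```text
[0.51666474 0.08901785 0.17332575] [ 9.99743348e-01 -2.26355171e-02  9.27096653e-04 -1.10291630e-04] [-0.37412309 -0.1018033  -0.56917286] [-0.00118832  0.01378451 -0.04614345] 0.08576896907692727
0.04425193884243281 -1.1278946036091186 tang 0.38165379199193744
[-0.04, 0.02, 0, 0, -1],
```

View pics/c6.png

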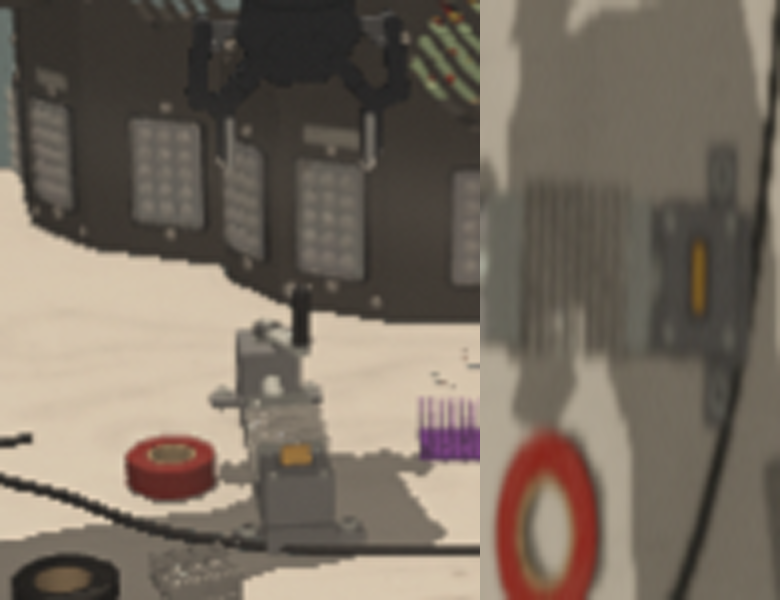

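View pics/w20.png

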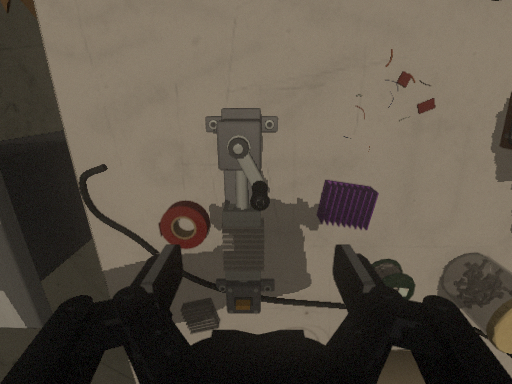

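```bash
python3 -c "
from workcell import order
print(order.job_done())"
```

```text
the job is handed in; nothing more can be done
None
```

I clamped the larger heat sink in the vice and handed the job in at about 19.7 s of the 66 s allowed. It sits fins up on the bed, long way between the jaws. I turned the crank clockwise about 3.5 rad in all, until the brass tab popped up. The tab was flush at one check and out at the next, 0.2 rad further on, so any overtightening is below 0.2 rad. I then let go of the handle and raised the hand clear.

**Last checks:**
- **Side camera:** the tab stands out at the height worked out for its raised position (62 mm). The sink is between the jaws.
- **Wrist camera:** the handle is free, and the other loose things near the vice look undisturbed. I did not measure their positions before and after.
- **Force:** the wrist reading was about 0 at the end, and the highest I saw in any reading was about 13 N.

**What disagreed or failed:**
- **Fingertip height:** the fingertips sat about 30 to 40 mm farther back than the text says. The first grasp therefore closed on air above the sink without touching anything. I measured the real offset from the pictures and used it from then on.
- **Camera offset:** the wrist and top cameras differed by about 3 to 4 mm on the vice's position. I worked relative to the wrist camera.
- **Squeeze force:** it could not be measured directly, so I am relying on the tab for it.

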